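# Demould the shell candle and close the weighted mould again

### The arm

A 7-joint arm with a two-finger parallel gripper is mounted at the origin on a cart in front of the work surface, level with it; the furniture and walls round the work are solid. World frame = base frame: x ahead of the robot, y to its left, z up, the work surface at z = 0. Lengths are in m, angles in degrees, forces in N, time in s.
With the tool pointing down it reaches from about 0.4 to 0.875 m from the base axis. Payload 4.4 kg.
Tool frame: the origin (TCP) lies at the centre of the arm's flange, where the gripper is bolted on; the fingertips stand 173 mm ahead of it and the grasp point (between the pads) lies bot.tcp_to_grasp ahead of it (bot.tcp_to_grasp is the distance from the TCP to the grasp point, in m); z points along the fingers, y is the direction in which the jaws open and shut (so a half turn about z gives the same grasp; the last joint's range is limited). The gripper opens to 85 mm and grips with 20 to 120 N. Pads are 22 mm wide; open, the fingers measure 114 mm over their backs; the gripper's body (76 mm by 85 mm) begins 54 mm behind the grasp point. The pads swing forward as they close: fully open they stand 13 mm farther back than shut.
Start: joints at [70.313, 36.005, 2.206, 86.941, -1.547, 57.084, -1.146], TCP at [0.178, -0.625, 0.405] pointing down, gripper open.
Joint ranges: [-175.42, 175.42], [-21.48, 121.26], [-71.46, 75.88], [10.55, 141.38], [-63.04, 243.04], [13.31, 113.54], [-168.57, 168.57]. Speed limits (degrees/s): [147.25, 147.25, 180, 180, 180, 180, 180].

### API

Orientations are given as a 3x3 rotation matrix whose columns are the frame's x, y, z axes.
In Python, from rig import sensors, read_camera, hand_in, bot gives the robot as it stands. The module is installed in compiled form; this text tells all that it offers.
- The arm moves only by the shell command python3 -m creep 'ROWS' [FORCE]. ROWS is JSON, a list of rows, each a list of 5 numbers: the shift along the tool's x, y, z in cm, then the turn about the tool's z in rad, then the closure, from -1 (fully open) to 1 (shut). A call has 1 to 10 rows; each row shifts and turns the commanded pose from where the row before left it, along the tool's axes as they then stand; what a row does not reach is not made up. A row lasts 1/10 s, in which the tool goes at most 50 mm and 8.59 degrees, less where a joint would pass 70% of its speed; a pose out of reach is approached as far as the arm can. A call with a gripper value outside its range is refused whole. The fingers move at their own pace and stop on an object; FORCE is the grip in N (left out, the last holds). Time passes only in rows, so rows that do not move let the fingers close. It gives the time, the measured TCP pose, the force and the opening at its end, in the units of the state.
- sensors.get_state(): the state, without advancing time (a new reading comes with each control period).
- read_camera(name): name is "side" or "top" or "wrist"; returns a dict with "img" (400x640x3 uint8, blue, green, red), "fov_y" (degrees; the focal length in pixels is half the picture's height over the tangent of half this angle, whatever the lens; pixels are square), "cx", "cy" (the principal point, pixels), "k1" (the pictures are not rectified: a ray, as slopes to the right and down, at radius r is drawn at 1 + k1 r^2 times it, then the intrinsics apply), "extrinsics" (4x4, takes a point from camera to world coordinates). Camera axes: x right, y up, looking along -z (the intrinsics and any distortion apply to the point x, -y, -z); pixel columns grow to the right and rows downward; lengths in m; the calibration is good to about 2 mm. A picture is of the moment at which its call begins. There is no depth.
- hand_in(): hands the job in, once; it reports no verdict.
The state is a dict: "clock": time; "joint_positions": joint angles; "joint_velocities": joint speeds; "tau": joint torques, N m; "eef_pos": TCP position; "eef_rot": TCP orientation; "wrist_force": force on the tool from outside, world axes, zero at the start; "torque": the same for the moment, N m; "gripper_width": finger opening in m.
Only numpy, scipy, OpenCV 4.12 (cv2) and the standard library are available. Lean on these libraries where they do the work, as an engineer would, in place of code of your own. Each camera call takes 0.05 s, during which the arm holds its last target.

### The job

The shell candle in the casting mould is ready: first lift the two weights off the mould onto the felt mat, then the mould's upper half, laid flat on the mat too, and stand the fresh candle upright in the middle of the free half of the tray that already holds the ivory shell, side by side with it and turned the same way. Then close the empty mould so that it does not warp: upper half back down fully on its dowel pins, and each weight back standing on the end where it stood. Do not tip the candle or a weight over and leave the candles on the trays where they are.

Things in the scene. Friction and masses are not known exactly. Their poses are not given: they have to be found in the camera images.
- mould_base: lower half of the mould: dark blue-grey block fixed to the table, 120 (x) x 180 (y) x 20 mm, origin at the centre of its underside. The fresh candle stands in a recess 86 (x) x 60 (y) mm, 5 mm deep, in its middle. Two upright brass dowel pins, 12 mm thick, at (x, y) = (46, 78) and (-46, -78) mm, reach z = 44 mm, tapered above 34 mm to a 4 mm tip
- mould_top: loose upper half, lighter blue-grey, 0.45 kg, 120 (x) x 180 (y) x 30 mm, origin under its centre; closed it is 20 mm above mould_base, axes parallel. 86 x 60 mm opening right through; 16 mm holes at (46, 78), (-46, -78) mm slip over the pins, also turned by pi. Grip: wooden bar across the centre along x, 115 long, 16 wide (y), z 54 to 68 mm, clear below between posts at x = +-51 mm
- iron_weight: dark steel weight, 0.45 kg, at the start upright on one end of mould_top, near (0, 60) or (0, -60) mm of it: disc 50 mm across and 30 mm high, then a thin neck (16 mm) and a round knob to grip from above, 28 mm across, 48 to 64 mm up; 68 mm tall. Origin at the centre of its underside, z up
- brass_weight: yellow brass weight, 0.38 kg, at the start upright on the other end of mould_top: like the iron one, with a disc 44 mm across; knob 28 mm across, 48 to 64 mm up; 68 mm tall. Origin at the centre of its underside, z up
- fresh_candle: ivory scallop shell candle, 0.064 kg, loose in the recess of the mould, seen through the opening: 52 (x) x 78 (y) x 34 mm, 46 high with its soft wick; origin at the centre of its flat foot, z up. Its x lies along the mould's y. The ribbed faces lean towards +x: 15 mm up they are at x = -15 and 24 mm. Grip across them (fingers close along x), 10 to 30 mm up
- felt_mat: grey felt mat, fixed, 170 (x) x 280 (y) x 8 mm, origin at the centre of its underside (surface at z = 8 mm), empty at the start: the side area for the weights and the upper half of the mould
- ivory_tray: the target: off-white cloud-shaped plaster tray, fixed, 121 (x) x 183 (y) mm, straight side towards -x, origin at the middle of its underside; floor at z = 4 mm, a 3 mm wide rim up to 12 mm. The ivory shell stands near (x, y) = (-10, 40) mm of it; the middle of the free half is (-10, -40) mm
- ivory_mate: ivory scallop shell candle standing on ivory_tray, same shape, size and origin as fresh_candle, its x along the y of the tray within 0.12 rad; loose, to be left where it is
- brown_tray: a second tray just like ivory_tray, but with a brown shell on it: not the target
- brown_mate: brown scallop shell candle with a paper tag, standing on brown_tray, 52 x 78 x 34 mm like the others; loose, to be left where it is
Things that resemble listed ones, but are neither listed nor needed, are in the scene too. Leave any green look-alike of the fresh_candle alone.

How it is judged (in metres and radians):
On the way, in this order (a step that is already met when the one before it is completed fails the run):
1. both weights stand on the felt mat, the mould still closed (x of iron_weight in the frame of felt_mat between -0.085 and 0.085 m and y of iron_weight in the frame of felt_mat between -0.14 and 0.14 m and height (world z) of each of iron_weight, brass_weight below 0.014 m and linear speed of each of iron_weight, brass_weight below 0.02 m/s and x of brass_weight in the frame of felt_mat between -0.085 and 0.085 m and y of brass_weight in the frame of felt_mat between -0.14 and 0.14 m and z of mould_top in the frame of mould_base between 0.017 and 0.023 m and horizontal distance between mould_top and mould_base below 0.006 m and angle between the x axis of mould_top and the x axis of mould_base, either way round below 0.06 rad), for 0.2 s.
2. the upper half of the mould lies flat on the felt mat (x of mould_top in the frame of felt_mat between -0.065 and 0.065 m and y of mould_top in the frame of felt_mat between -0.12 and 0.12 m and height (world z) of mould_top below 0.014 m and linear speed of mould_top below 0.02 m/s and angle between mould_top's own z axis and vertical below 0.06 rad), for 0.2 s.
3. the fresh candle stands upright and released in the middle of the free half of the tray with the ivory shell, turned like it (x of fresh_candle in the frame of ivory_tray between -0.025 and 0.005 m and y of fresh_candle in the frame of ivory_tray between -0.055 and -0.025 m and height (world z) of fresh_candle between 0 and 0.008 m and angle between fresh_candle's own z axis and vertical below 0.12 rad and angle between the x axis of fresh_candle and the x axis of ivory_mate, either way round below 0.3 rad and linear speed of fresh_candle below 0.02 m/s and contact force between the fingers and fresh_candle below 0.05 N), for 0.3 s.
At the end, for the whole second after the job is handed in: Upper half down on its pins (3 mm in height, 6 mm sideways, 0.06 rad); each weight upright within 15 mm of where it stood; fresh candle upright within 15 mm along each tray axis of the middle of the free half of the ivory tray, within 0.3 rad of the ivory shell; all released, at rest (all of step 3 and z of mould_top in the frame of mould_base between 0.017 and 0.023 m and horizontal distance between mould_top and mould_base below 0.006 m and angle between the x axis of mould_top and the x axis of mould_base, either way round below 0.06 rad and linear speed of each of mould_top, iron_weight, brass_weight below 0.02 m/s and distance of each of iron_weight, brass_weight from where it was at the start of the episode below 0.015 m and angle between each of iron_weight, brass_weight's own z axis and vertical below 0.08 rad); the robot touches nothing.
It fails at once if a candle on the trays is shifted by more than 15 mm (distance of any of ivory_mate, brown_mate from where it was at the start of the episode above 0.015 m).
It fails at once if the fresh candle or a weight is tipped over (angle between any of fresh_candle, iron_weight, brass_weight's own z axis and vertical above 0.7 rad).
It also fails if it takes over 136 s, if anything falls off the work surface, if the arm or the gripper's body presses on something with over 40 N, if the wrist force passes 120 N, or if a joint passes its speed limit or range.

## Working session

There is one attempt and no reset: what is moved stays moved. The work goes in short steps, Python scripts to look and compute and a shell command to move; the robot and the scene stay as the last step left them, time stands still between calls to the robot, and variables do not carry over. Pictures are saved under pics/ and viewed, and the job is handed in when it is done.

```bash
mkdir -p pics; ls
python3 - <<'E'
from rig import sensors, read_camera, bot
import cv2
print(sensors.get_state(), bot.tcp_to_grasp)
for n in ["side","top","wrist"]:
    c=read_camera(n); cv2.imwrite(f"pics/{n}0.png",c["img"]); print(n,c["fov_y"],c["cx"],c["cy"],c["k1"],c["extrinsics"])
E
```

```text
pics
{'clock': 0.0, 'joint_positions': array([70.31324253, 36.05744626,  2.20330006, 86.99721673, -1.54777373,
       57.08414895, -1.14835567]), 'joint_velocities': array([-0.02678435,  0.03879298, -0.04514409,  0.03872419, -0.00788032,
        0.00334533, -0.00738708]), 'tau': array([ 2.62693648e-04, -5.63400471e+01,  1.22667052e+00, -1.93443525e+01,
        1.11372652e-02,  1.05455230e-02, -1.52265869e-06]), 'eef_pos': array([ 0.17819905, -0.62477753,  0.40379884]), 'eef_rot': array([[ 9.61678147e-01,  2.74180322e-01, -5.41828672e-04],
       [ 2.74180856e-01, -9.61676414e-01,  1.82572757e-03],
       [-2.04852807e-05, -1.90432136e-03, -9.99998187e-01]]), 'wrist_force': array([-0.13785219, -0.25968024,  1.14975669]), 'torque': array([-0.03864444,  0.04743738,  0.02412862]), 'gripper_width': 0.0852117545495888} 0.1547
side 50.22826918444507 320.2807316324143 194.46145322998902 0.01540600032503328 [[ 0.93555633  0.23352822 -0.26495079  0.28682353]
 [-0.35259591  0.57455548 -0.73862177 -0.62597723]
 [-0.0202601   0.78444284  0.61987012  0.64565243]
 [ 0.          0.          0.          1.        ]]
top 51.0815123828426 316.06142008744064 199.1029768482782 -0.0647309566565516 [[ 0.02935947  0.99577212 -0.08703971  0.42799344]
 [-0.9993567   0.03103598  0.01797087  0.06260864]
 [ 0.02059625  0.0864561   0.99604274  1.01978653]
 [ 0.          0.          0.          1.        ]]
wrist 71.38691329264044 321.72254944292246 197.94155073128863 -0.040699157587935075 [[ 0.27284265  0.91266362  0.30430578  0.25637045]
 [-0.96205593  0.25958789  0.08403873 -0.60328429]
 [-0.00229501 -0.31568853  0.9488601   0.37424326]
 [ 0.          0.          0.          1.        ]]
```

View pics/top0.png

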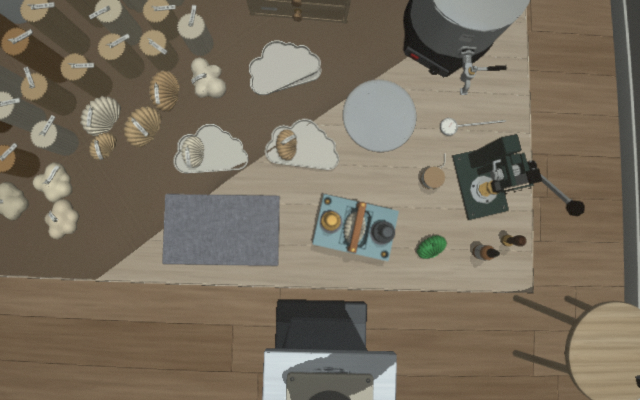

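View pics/side0.png

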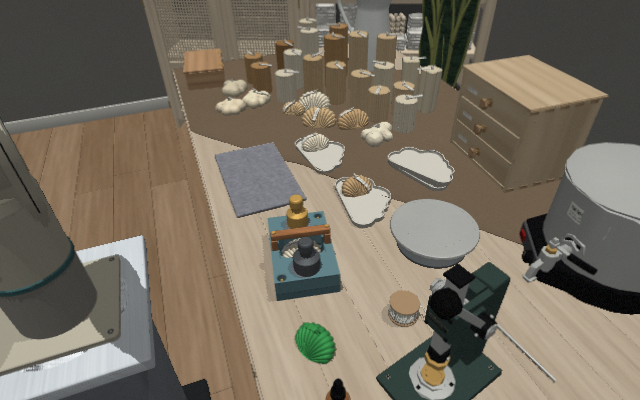

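View pics/wrist0.png

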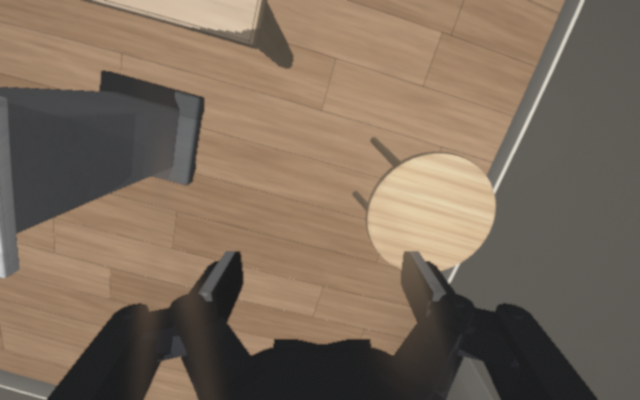

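```bash
cat > h.py <<'E'
import numpy as np, cv2
from rig import sensors, read_camera, bot
def K(c):
    f=c["img"].shape[0]/2/np.tan(np.radians(c["fov_y"]/2))
    return np.array([[f,0,c["cx"]],[0,f,c["cy"]],[0,0,1.]])
def D(c): return np.array([c["k1"],0,0,0.])
def rays(c,px):
    p=cv2.undistortPoints(np.float64(px).reshape(-1,1,2),K(c),D(c),None,None,None,).reshape(-1,2)
    d=np.c_[p[:,0],-p[:,1],-np.ones(len(p))]@c["extrinsics"][:3,:3].T
    return c["extrinsics"][:3,3],d
def plane(c,px,z):
    o,d=rays(c,px); return o+d*((z-o[2])/d[:,2:3])
def proj(c,P):
    E=np.linalg.inv(c["extrinsics"]); q=np.atleast_2d(P)@E[:3,:3].T+E[:3,3]
    q=q*[1,-1,-1]
    return cv2.projectPoints(q.reshape(-1,1,3),np.zeros(3),np.zeros(3),K(c),D(c))[0].reshape(-1,2)
def tri(c1,p1,c2,p2):
    o1,d1=rays(c1,[p1]);o2,d2=rays(c2,[p2]);d1=d1[0];d2=d2[0]
    s=np.linalg.lstsq(np.c_[d1,-d2],o2-o1,rcond=None)[0]
    a=o1+s[0]*d1;b=o2+s[1]*d2
    return (a+b)/2,np.linalg.norm(a-b)
def crop(c,x0,x1,y0,y1,s,name):
    im=cv2.resize(c["img"][y0:y1,x0:x1],None,fx=s,fy=s,interpolation=cv2.INTER_CUBIC)
    cv2.imwrite(name,im)
E
python3 - <<'E'
from h import *
t=read_camera("top");s=read_camera("side")
crop(t,300,440,180,275,5.5,"pics/t1.png"); crop(t,155,345,110,270,4,"pics/t2.png"); crop(s,255,355,185,305,5,"pics/s1.png")
crop(s,200,400,120,240,4,"pics/s2.png")
E
```

```text
(no output)
```

View pics/t1.png

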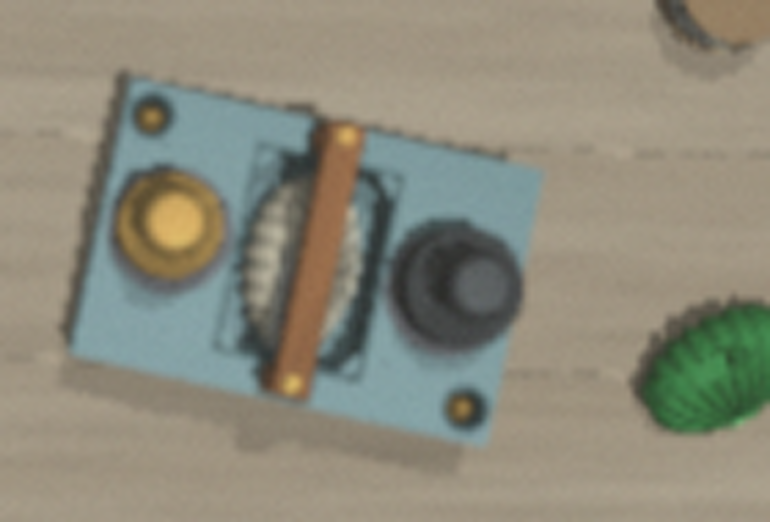

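View pics/t2.png

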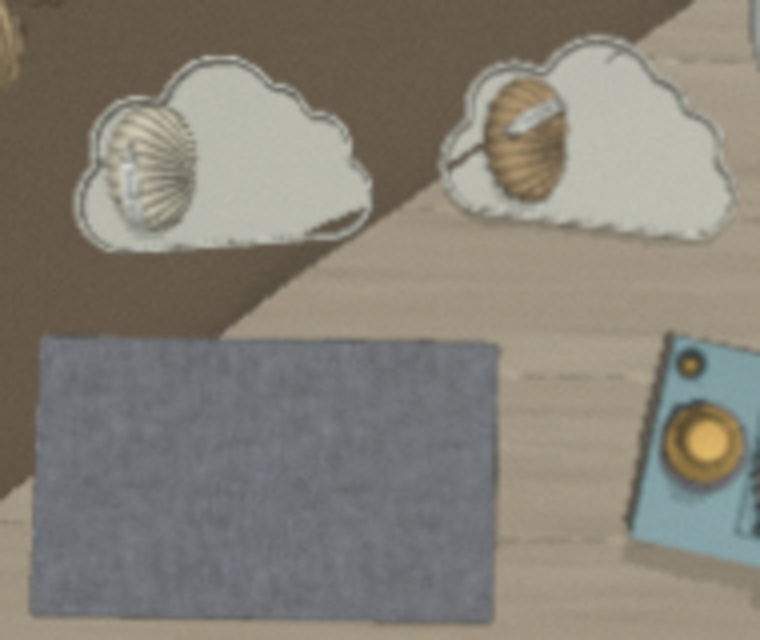

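View pics/s1.png

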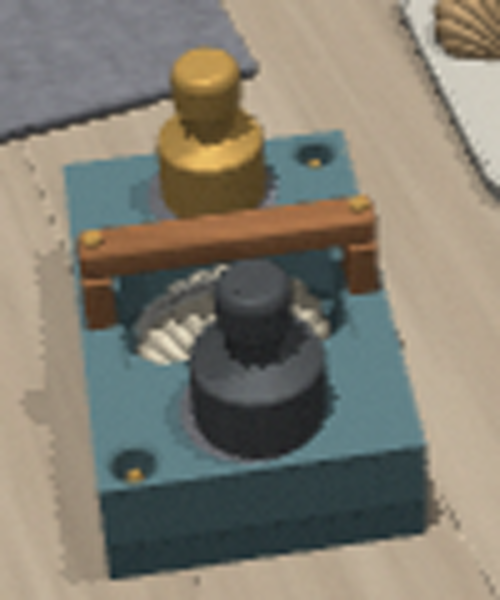

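View pics/s2.png

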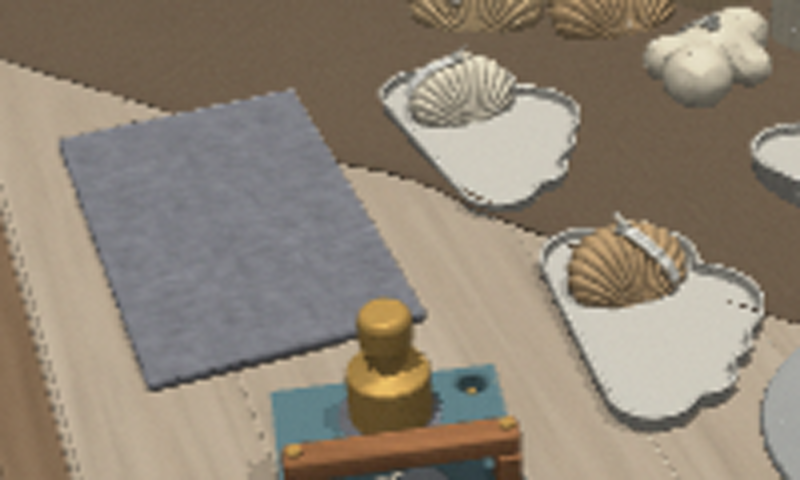

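The top view shows the mould at about (355,227) with brass knob at (332,220), iron knob at (388,232), mat centre (221,230), ivory tray at (211,148) and its shell at (192,152). Next I measure them.

```bash
cat > m1.py <<'E'
from h import *
t=read_camera("top");s=read_camera("side")
np.set_printoptions(precision=4,suppress=True)
def big(mask,box):
    m=np.zeros(mask.shape,np.uint8); x0,x1,y0,y1=box; m[y0:y1,x0:x1]=mask[y0:y1,x0:x1]
    cs,_=cv2.findContours(m,cv2.RETR_EXTERNAL,cv2.CHAIN_APPROX_NONE); return max(cs,key=cv2.contourArea).reshape(-1,2)
def rect(P):
    r=cv2.minAreaRect(np.float32(P[:,:2]*1000)); return np.array(r[0])/1000,r[1],r[2]
b,g,r=[t["img"][:,:,i].astype(int) for i in range(3)]
hsv=cv2.cvtColor(t["img"],cv2.COLOR_BGR2HSV); hs=cv2.cvtColor(s["img"],cv2.COLOR_BGR2HSV)
def C(p): m=cv2.moments(p.reshape(-1,1,2)); return np.array([m["m10"]/m["m00"],m["m01"]/m["m00"]])
def inr(h,lo,hi): return cv2.inRange(h,np.array(lo),np.array(hi))
m=big(inr(hsv,(85,60,100),(105,255,255)),(300,415,185,270)); print("mould top",rect(plane(t,m,.05)))
for z in (0.045,0.05,0.055): print(z, rect(plane(t,m,z))[1])
m=big(inr(hsv,(105,15,40),(125,120,160)),(150,295,185,275)); print("mat",rect(plane(t,m,.008)),len(m))
bt=big(inr(hsv,(12,110,190),(35,255,255)),(318,345,205,235)); print("brass knob top px",C(bt),cv2.contourArea(bt))
print("brass z.064",plane(t,[C(bt)],.066))
bd=big(inr(hsv,(12,90,70),(35,255,255)),(318,343,205,235)); print("brass all",cv2.minEnclosingCircle(bd))
it=big(((hsv[:,:,2]<100)&(hsv[:,:,1]<70)).astype(np.uint8),(369,398,215,248)); print("iron all",cv2.minEnclosingCircle(it),C(it))
# side triang of pins
for tp,sp,n in [((300+152/5.5,180+117/5.5),(255+314/5,185+160/5),"pinL"),((300+462/5.5,180+408/5.5),(255+134/5,185+474/5),"pinR"),
  ((300+347/5.5,180+135/5.5),(255+359/5,185+204/5),"barfar"),((300+292/5.5,180+383/5.5),(255+93/5,185+237/5),"barnear"),
  ((300+175/5.5,180+218/5.5),(255+207/5,185+66/5),"brassknob"),((300+484/5.5,180+283/5.5),(255+254/5,185+283/5),"ironknob"),
  ((300+540/5.5,180+170/5.5),(255+425/5,185+442/5),"cornerFR"),((300+122/5.5,180+75/5.5),(255+342/5,185+130/5),"cornerFL"),((300+488/5.5,180+444/5.5),(255+100/5,185+492/5),"cornerNR"),((300+70/5.5,180+357/5.5),(255+66/5,185+167/5),"cornerNL")]:
    print(n,*tri(t,tp,s,sp))
E
python3 m1.py
```

```text
Traceback (most recent call last):
  File "m1.py", line 13, in <module>
    m=big(inr(hsv,(85,60,100),(105,255,255)),(300,415,185,270)); print("mould top",rect(plane(t,m,.05)))
  File "m1.py", line 6, in big
    cs,_=cv2.findContours(m,cv2.RETR_EXTERNAL,cv2.CHAIN_APPROX_NONE); return max(cs,key=cv2.contourArea).reshape(-1,2)
                                                                             ~~~^^^^^^^^^^^^^^^^^^^^^^^^
ValueError: max() iterable argument is empty
```

Run:
```python
from h import *
t=read_camera("top");hsv=cv2.cvtColor(t["img"],cv2.COLOR_BGR2HSV)
for n,p in dict(top=(378,213),top2=(340,240),mat=(220,230),brassT=(332,220),brassD=(325,214),iron=(388,232),irond=(378,228),bar=(358,222),tray=(215,150),shell=(190,150),wood=(300,260)).items(): print(n,hsv[p[1],p[0]])
```

```text
top [ 94  51 159]
top2 [ 93  48 150]
mat [107  14 124]
brassT [ 20 135 216]
brassD [ 19 123 110]
iron [90 10 98]
irond [60 10 53]
bar [ 13 129 148]
tray [ 30  15 184]
shell [ 24  35 184]
wood [ 19  47 162]
```

```bash
sed -i 's/(85,60,100),(105,255,255)/(80,33,100),(105,255,255)/; s/(105,15,40),(125,120,160)/(95,6,80),(125,60,150)/; s/(12,90,70)/(12,75,70)/; s/<100)&(hsv\[:,:,1\]<70/<112)\&(hsv[:,:,1]<35/' m1.py; python3 m1.py
```

```text
mould top (array([0.4603, 0.0011]), (79.87598419189453, 117.97930145263672), 79.1505355834961)
0.045 (80.28780364990234, 118.5875473022461)
0.05 (79.87598419189453, 117.97930145263672)
0.055 (79.46415710449219, 117.3709945678711)
mat (array([0.4365, 0.2726]), (166.7886962890625, 275.4786071777344), 0.8611885905265808) 359
brass knob top px [331.6986 219.9043] 47.0
brass z.064 [[0.4649 0.0084 0.066 ]]
brass all ((330.4016418457031, 220.5327911376953), 9.720077514648438)
iron all ((382.1054992675781, 232.0321044921875), 12.274985313415527) [382.0849 232.1304]
pinL [0.5097 0.0176 0.0467] 0.0019775335232152793
pinR [ 0.3902 -0.117   0.0443] 0.0013060579696527216
barfar [ 0.5009 -0.0597  0.0904] 0.0012830409383029215
barnear [ 0.4005 -0.0395  0.0907] 0.0018553992188136909
brassknob [0.4641 0.0109 0.1169] 0.0013253274246925737
ironknob [ 0.4418 -0.1114  0.1171] 0.0006454716888542092
cornerFR [ 0.4918 -0.1475  0.051 ] 0.0016129317926792644
cornerFL [0.5274 0.0308 0.0473] 0.0023301259444795178
cornerNR [ 0.3755 -0.1268  0.0517] 0.0008152714309321904
cornerNL [0.4087 0.0493 0.0501] 0.004357289752319221
```

```bash
cat > m2.py <<'E'
from h import *
np.set_printoptions(precision=4,suppress=True)
t=read_camera("top");hsv=cv2.cvtColor(t["img"],cv2.COLOR_BGR2HSV)
m=cv2.inRange(hsv,np.array((15,0,140)),np.array((45,60,255)))
z=np.zeros_like(m); z[118:180,165:252]=m[118:180,165:252]
z=cv2.morphologyEx(z,cv2.MORPH_OPEN,np.ones((3,3)))
# drop the wood part: below line, keep comp at tray centre
n,lab=cv2.connectedComponents(z); mm=(lab==lab[150,220]).astype(np.uint8)
cs,_=cv2.findContours(mm,0,cv2.CHAIN_APPROX_NONE); c=max(cs,key=cv2.contourArea).reshape(-1,2)
im=t["img"].copy(); cv2.drawContours(im,[c.reshape(-1,1,2)],-1,(0,0,255),1)
tt=dict(t);tt["img"]=im; crop(tt,160,260,110,185,7,"pics/tray.png")
P=plane(t,c,.012)[:,:2]
# straight side: points with lowest x for y in middle
sel=(np.abs(P[:,1]-np.median(P[:,1]))<.06)&(P[:,0]<P[:,0].min()+.02)
l=cv2.fitLine(np.float32(P[sel]),cv2.DIST_HUBER,0,.001,.001).ravel(); ay=l[:2]*np.sign(l[1]); ax=np.array([ay[1],-ay[0]])
u=P@ax;v=P@ay
print("yaw",np.degrees(np.arctan2(ax[1],ax[0])),"ext",np.ptp(u),np.ptp(v))
o=ax*(u.max()+u.min())/2+ay*(v.max()+v.min())/2
print("origin",o,"target",o-.01*ax-.04*ay,"mate",o-.01*ax+.04*ay)
E
python3 m2.py
```

```text
yaw 5.09745 ext 0.11246403768970537 0.17417226301805272
origin [0.6325 0.3045] target [0.6261 0.2638] mate [0.619  0.3435]
```

View pics/tray.png

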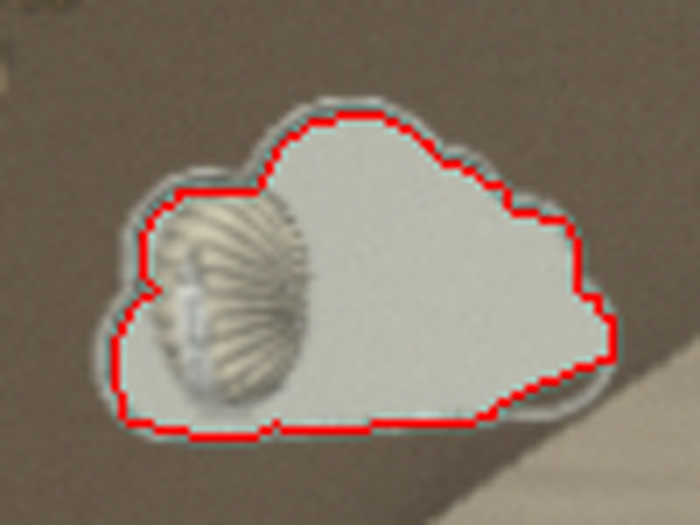

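```bash
cat > go.py <<'E'
# usage: go.py x y z [psi_deg]: tool-frame delta from the present pose
import sys
from h import *
s=sensors.get_state();R=s["eef_rot"];p=s["eef_pos"]
a=[float(v) for v in sys.argv[1:]]
psi=np.degrees(np.arctan2(R[1,0],R[0,0]))
print("pos",p.round(4),"psi",psi.round(2),"delta cm now",(R.T@(np.array(a[:3])-p)*100).round(2))
if len(a)>3:
    th=-np.radians(a[3]-psi); q=np.radians(a[3])
    X=np.array([np.cos(q),np.sin(q),0]);Y=np.array([np.sin(q),-np.cos(q),0]);d=np.array(a[:3])-p
    print("turn rad",round(th,3),"delta cm after turn",(np.array([X@d,Y@d,-d[2]])*100).round(2))
print("F",s["wrist_force"].round(2),"w",s["gripper_width"].round(4),"t",s["clock"])
E
python3 -m creep '[[0,0,0,-0.13,-1],[0,0,0,-0.13,-1],[0,0,0,-0.13,-1],[0,0,0,-0.13,-1],[0,0,0,-0.13,-1],[0,0,0,-0.13,-1],[0,0,0,-0.13,-1],[0,0,0,-0.13,-1],[0,0,0,0,-1]]' 40; python3 go.py .4418 -.1114 .40
```

```text
clock: 1.45
eef_pos: [0.178, -0.6252, 0.4047]
eef_rot: [[0.25, 0.968, 0.0], [0.968, -0.25, 0.0], [0.0, 0.0, -1.0]]
wrist_force: [0.0, -0.3, -0.7]
gripper_width: 0.0856
pos [ 0.178  -0.6252  0.4047] psi 75.51 delta cm now [56.34 12.68  0.49]Traceback (most recent call last):
  File "go.py", line 12, in <module>
    print("F",s["wrist_force"].round(2),"w",s["gripper_width"].round(4),"t",s["clock"])
                                            ^^^^^^^^^^^^^^^^^^^^^^^^
AttributeError: 'float' object has no attribute 'round'
```

```bash
sed -i 's/s\["gripper_width"\].round(4)/round(float(s["gripper_width"]),4)/' go.py
python3 -m creep '[[4,0.9,0,0,-1],[4.5,1.0,0,0,-1],[4.5,1.0,0,0,-1],[4.5,1.0,0,0,-1],[4.5,1.0,0,0,-1],[4.5,1.0,0,0,-1],[4.5,1.0,0,0,-1],[4.5,1.0,0,0,-1],[4.5,1.0,0,0,-1],[0,0,0,0,-1]]'; python3 go.py .4418 -.1114 .40
```

```text
clock: 2.45
eef_pos: [0.3675, -0.2545, 0.4054]
eef_rot: [[0.243, 0.97, 0.003], [0.97, -0.243, 0.002], [0.003, 0.002, -1.0]]
wrist_force: [-0.7, -0.4, 0.3]
gripper_width: 0.0853
pos [ 0.3675 -0.2545  0.4054] psi 75.93 delta cm now [15.68  3.72  0.59]
F [-0.69 -0.41  0.31] w 0.0853 t 2.45
```

```bash
python3 -m creep '[[4,0.9,0,0,-1],[4.5,1.0,0,0,-1],[4.5,1.0,0,0,-1],[2.6,0.8,0.0,0,-1],[0,0,0,0,-1],[0,0,0,0,-1]]'
python3 - <<'E'
from h import *
c=read_camera("wrist"); cv2.imwrite("pics/w1.png",c["img"])
import pickle; pickle.dump(c,open("w1.pkl","wb"))
E
python3 go.py .4418 -.1114 .40
```

```text
clock: 3.05
eef_pos: [0.4395, -0.1186, 0.4047]
eef_rot: [[0.252, 0.968, -0.0], [0.968, -0.252, -0.001], [-0.001, -0.0, -1.0]]
wrist_force: [-0.1, -0.3, -0.5]
gripper_width: 0.085
pos [ 0.439  -0.1194  0.4047] psi 75.34 delta cm now [0.84 0.06 0.46]
F [-0.89  0.09  0.21] w 0.0856 t 3.1
```

View pics/w1.png

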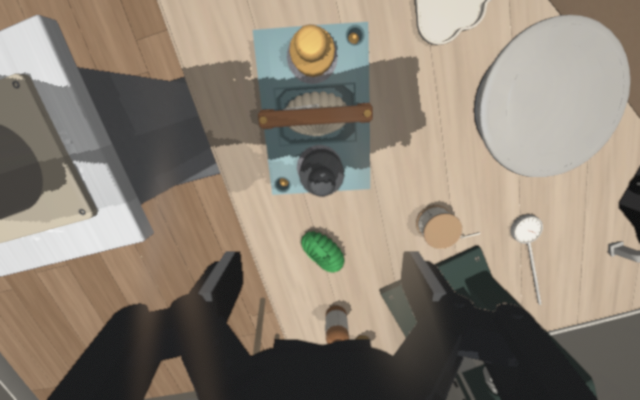

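The wrist view shows the mould at columns 253–370: iron knob at (323,180), brass knob (311,42), bar ends (263,120) and (368,113). I'll use these to cross-check.

Run:
```python
from h import *
import pickle
c=pickle.load(open("w1.pkl","rb")); crop(c,235,390,10,205,3,"pics/w1c.png")
np.set_printoptions(precision=4,suppress=True)
print(plane(c,[(323,180),(311,42)],.116), plane(c,[(283,184),(354,36)],.044),plane(c,[(263,120),(368,113)],.088))
```

```text
[[ 0.4439 -0.107   0.116 ]
 [ 0.4642  0.0109  0.116 ]] [[ 0.3904 -0.1178  0.044 ]
 [ 0.5111  0.0194  0.044 ]] [[ 0.3997 -0.0391  0.088 ]
 [ 0.5025 -0.0591  0.088 ]]
```

View pics/w1c.png

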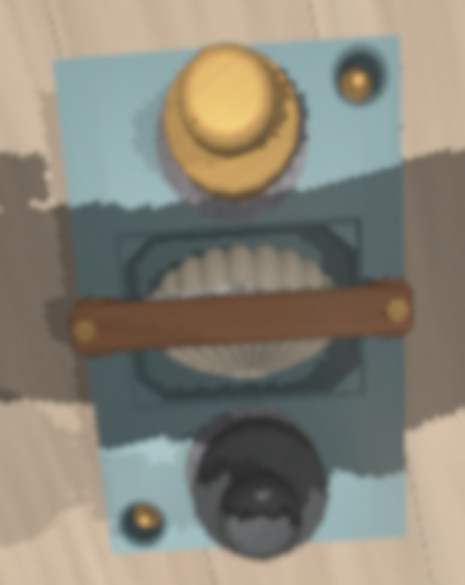

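```bash
python3 -m creep '[[0.9,0.1,2.4,0,-1],[0,0,4,0,-1],[0,0,4,0,-1],[0,0,3,0,-1],[0,0,1,0,-1],[0,0,0,0,-1],[0,0,0,0,-1]]'
python3 - <<'E'
from h import *
c=read_camera("wrist"); cv2.imwrite("pics/w2.png",c["img"])
E
python3 go.py .4425 -.1105 .261
```

```text
clock: 3.8
eef_pos: [0.443, -0.1106, 0.2616]
eef_rot: [[0.252, 0.968, 0.001], [0.968, -0.252, -0.001], [-0.0, 0.002, -1.0]]
wrist_force: [0.8, -0.3, -0.5]
gripper_width: 0.0852
pos [ 0.4432 -0.1105  0.262 ] psi 75.43 delta cm now [-0.02 -0.07  0.1 ]
F [ 0.29 -0.8   0.41] w 0.0854 t 3.85
```

View pics/w2.png

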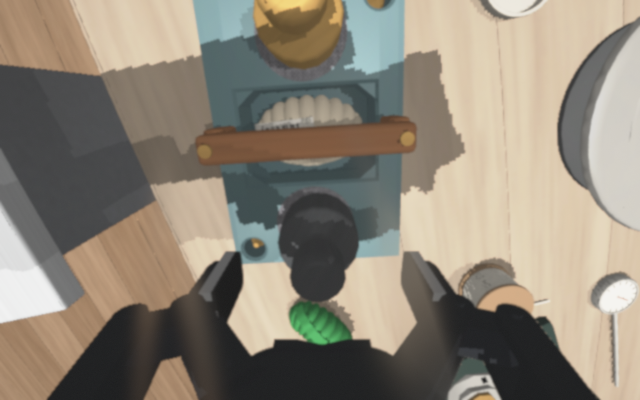

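```bash
python3 -m creep '[[0,0,0,0,0],[0,0,0,0,0.4],[0,0,0,0,1],[0,0,0,0,1],[0,0,0,0,1],[0,0,0,0,1],[0,0,0,0,1],[0,0,0,0,1]]' 40; python3 go.py .4425 -.1105 .261
```

```text
clock: 4.65
eef_pos: [0.4423, -0.1098, 0.2611]
eef_rot: [[0.25, 0.968, -0.001], [0.968, -0.25, -0.0], [-0.0, -0.0, -1.0]]
wrist_force: [-1.8, 0.7, 7.1]
gripper_width: 0.0266
pos [ 0.4423 -0.1098  0.2611] psi 75.51 delta cm now [-0.07  0.03  0.01]
F [-1.82  0.67  7.13] w 0.0266 t 4.65
```

```bash
python3 -m creep '[[0,0,-0.5,0,1],[0,0,-1.5,0,1],[0,0,-3,0,1],[0,0,-3,0,1],[0,0,-2,0,1],[0,0,0,0,1]]'; python3 go.py .482 .378 .361
python3 - <<'E'
from h import *
c=read_camera("side"); crop(c,230,370,130,310,3,"pics/s3.png")
E
```

```text
clock: 5.25
eef_pos: [0.4433, -0.11, 0.3627]
eef_rot: [[0.251, 0.968, 0.005], [0.968, -0.251, -0.001], [0.0, 0.005, -1.0]]
wrist_force: [0.1, -0.1, -5.3]
gripper_width: 0.0262
pos [ 0.4433 -0.11    0.3627] psi 75.48 delta cm now [48.21 -8.48  0.14]
F [ 0.1  -0.08 -5.27] w 0.0262 t 5.25
```

View pics/s3.png

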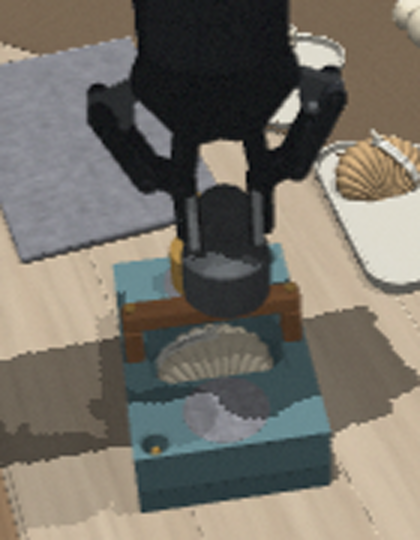

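```bash
python3 -m creep '[[1.5,-0.25,0,0,1],[3,-0.55,0,0,1],[3.8,-0.7,0,0,1],[3.8,-0.7,0,0,1],[3.8,-0.7,0,0,1],[3.8,-0.7,0,0,1],[3.8,-0.7,0,0,1],[3.8,-0.7,0,0,1],[3.8,-0.7,0,0,1],[3.8,-0.7,0,0,1]]'; 
python3 -m creep '[[3.8,-0.6,0,0,1],[3.8,-0.6,0,0,1],[3,-0.5,0,0,1],[1.5,-0.3,0,0,1],[0.5,-0.1,0,0,1],[0,0,0,0,1],[0,0,0,0,1]]'; python3 go.py .482 .378 .219
```

```text
clock: 6.3
eef_pos: [0.4673, 0.2452, 0.3584]
eef_rot: [[0.25, 0.968, -0.004], [0.968, -0.25, -0.002], [-0.003, -0.003, -1.0]]
wrist_force: [0.4, 0.1, -4.0]
gripper_width: 0.0259
clock: 7.0
eef_pos: [0.4796, 0.3691, 0.36]
eef_rot: [[0.252, 0.968, -0.001], [0.968, -0.252, -0.003], [-0.003, -0.0, -1.0]]
wrist_force: [0.6, -1.1, -5.1]
gripper_width: 0.0265
pos [0.4796 0.3691 0.36  ] psi 75.39 delta cm now [9.700e-01 1.000e-02 1.409e+01]
F [ 0.6  -1.1  -5.14] w 0.0265 t 7.0
```

```bash
python3 -m creep '[[0.3,0,2,0,1],[0.3,0,4,0,1],[0,0,4,0,1],[0,0,2,0,1],[0,0,1.0,0,1],[0,0,0.4,0,1],[0,0,0.3,0,1],[0,0,0.2,0,1],[0,0,0,0,1]]'; python3 go.py .482 .378 .219
```

```text
clock: 7.9
eef_pos: [0.4811, 0.3772, 0.2226]
eef_rot: [[0.251, 0.968, 0.001], [0.968, -0.251, 0.001], [0.001, 0.001, -1.0]]
wrist_force: [1.1, -0.4, -4.8]
gripper_width: 0.0266
pos [0.4811 0.3772 0.2226] psi 75.49 delta cm now [0.1  0.06 0.36]
F [ 1.11 -0.43 -4.79] w 0.0266 t 7.9
```

```bash
python3 -m creep '[[0,0,0.2,0,1],[0,0,0.1,0,1],[0,0,0.1,0,1],[0,0,0,0,1]]'; python3 go.py .482 .378 .219;python3 - <<'E'
from h import *
c=read_camera("side"); crop(c,200,370,100,250,4,"pics/s4.png")
E
```

```text
clock: 8.3
eef_pos: [0.4808, 0.3776, 0.2192]
eef_rot: [[0.25, 0.968, 0.001], [0.968, -0.25, 0.001], [0.001, 0.001, -1.0]]
wrist_force: [-1.4, -2.4, 4.6]
gripper_width: 0.0265
pos [0.4808 0.3776 0.2192] psi 75.52 delta cm now [0.07 0.1  0.02]
F [-1.44 -2.45  4.56] w 0.0265 t 8.3
```

View pics/s4.png

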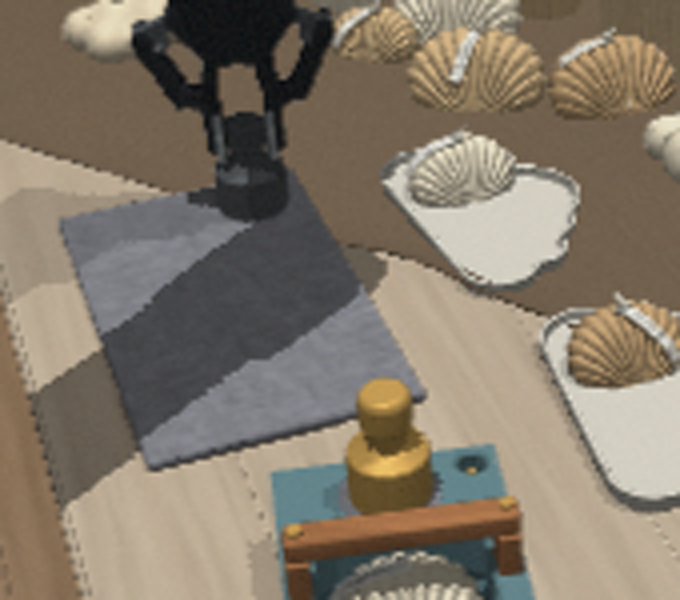

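```bash
python3 -m creep '[[0,0,0,0,0.3],[0,0,0,0,-0.2],[0,0,0,0,-1],[0,0,0,0,-1],[0,0,0,0,-1],[0,0,-2,0,-1],[0,0,-4,0,-1],[0,0,-4,0,-1],[0,0,-4,0,-1],[0,0,0,0,-1]]'; python3 go.py .464 .0105 .36;python3 - <<'E'
from h import *
c=read_camera("side"); crop(c,200,370,100,250,4,"pics/s5.png")
E
```

```text
clock: 9.35
eef_pos: [0.4821, 0.3786, 0.3636]
eef_rot: [[0.25, 0.968, 0.008], [0.968, -0.251, 0.007], [0.009, 0.006, -1.0]]
wrist_force: [0.9, 0.7, 0.3]
gripper_width: 0.0855
pos [0.4821 0.3786 0.3636] psi 75.49 delta cm now [-36.1    7.47   0.07]
F [0.88 0.7  0.31] w 0.0855 t 9.35
```

View pics/s5.png

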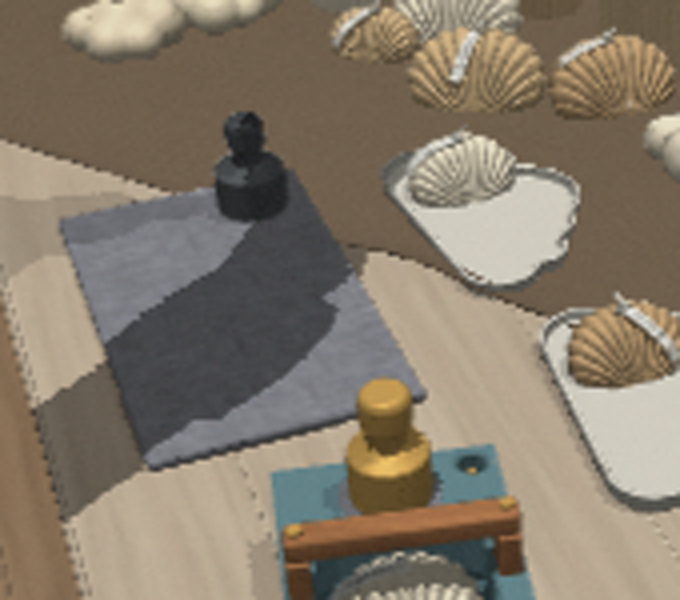

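Iron stands upright on the mat at crop (250,190). Now the brass one.

```bash
python3 -m creep '[[-2.5,0.5,0,0,-1],[-4.5,0.95,0,0,-1],[-4.5,0.95,0,0,-1],[-4.5,0.95,0,0,-1],[-4.5,0.95,0,0,-1],[-4.5,0.95,0,0,-1],[-4.5,0.95,0,0,-1],[-4,0.8,0,0,-1],[-2.6,0.5,0,0,-1],[0,0,0,0,-1]]'; python3 -m creep '[[0,0,0,0,-1]]' | head -1;  python3 go.py .464 .0105 .261;python3 - <<'E'
from h import *
c=read_camera("wrist"); cv2.imwrite("pics/w3.png",c["img"])
E
```

```text
clock: 10.4
eef_pos: [0.4621, 0.0044, 0.3565]
eef_rot: [[0.258, 0.966, -0.004], [0.966, -0.258, -0.002], [-0.003, -0.003, -1.0]]
wrist_force: [-1.1, 0.1, -1.0]
gripper_width: 0.0855
clock: 10.5
pos [0.4627 0.0084 0.3569] psi 75.41 delta cm now [0.23 0.09 9.59]
F [-1.54  0.83 -0.04] w 0.0856 t 10.5
```

View pics/w3.png

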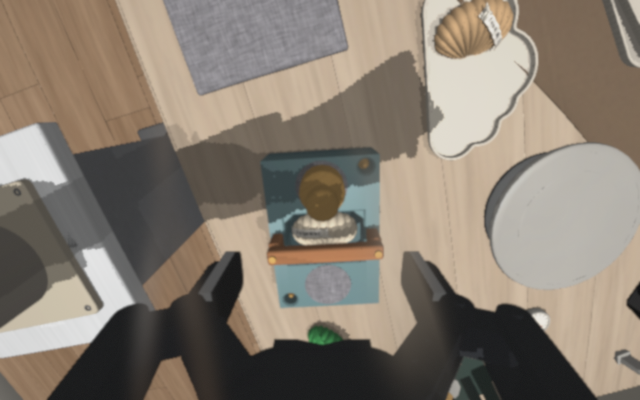

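```bash
python3 -m creep '[[0.2,0.1,2,0,-1],[0,0,3.5,0,-1],[0,0,2.8,0,-1],[0,0,1.1,0,-1],[0,0,0.2,0,-1],[0,0,0,0,-1],[0,0,0,0,-0.3]]';  python3 go.py .464 .0105 .261;python3 - <<'E'
from h import *
c=read_camera("wrist"); cv2.imwrite("pics/w4.png",c["img"])
E
```

```text
clock: 11.25
eef_pos: [0.465, 0.0109, 0.2627]
eef_rot: [[0.25, 0.968, 0.002], [0.968, -0.25, 0.0], [0.001, 0.002, -1.0]]
wrist_force: [-0.2, 0.6, 0.0]
gripper_width: 0.0731
pos [0.465  0.0109 0.2627] psi 75.53 delta cm now [-0.06 -0.09  0.17]
F [-0.17  0.6   0.02] w 0.0731 t 11.25
```

View pics/w4.png

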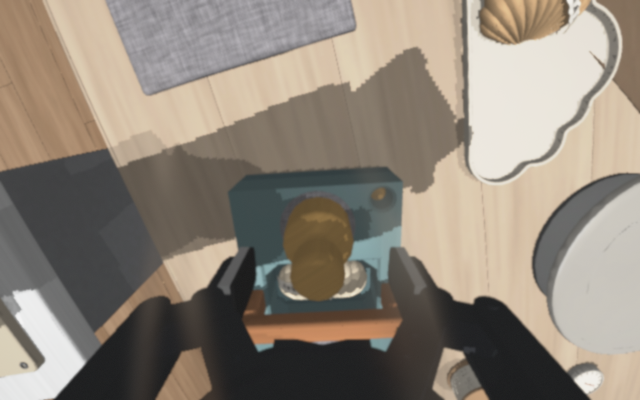

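```bash
python3 -m creep '[[0,-0.05,0.1,0,0.1],[0,0,0,0,0.5],[0,0,0,0,1],[0,0,0,0,1],[0,0,0,0,1],[0,0,0,0,1],[0,0,0,0,1]]' 40;  python3 go.py .464 .0105 .261
python3 -m creep '[[0,0,-0.5,0,1],[0,0,-1.5,0,1],[0,0,-3,0,1],[0,0,-1,0,1],[0,0,0,0,1]]'; python3 go.py .392 .374 .32
```

```text
clock: 12.0
eef_pos: [0.4639, 0.0106, 0.2612]
eef_rot: [[0.25, 0.968, 0.0], [0.968, -0.25, -0.0], [-0.0, 0.0, -1.0]]
wrist_force: [-1.7, 1.1, 5.0]
gripper_width: 0.0264
pos [0.4639 0.0106 0.2612] psi 75.5 delta cm now [-0.01  0.02  0.02]
F [-1.66  1.07  4.97] w 0.0264 t 12.0
clock: 12.5
eef_pos: [0.4645, 0.0105, 0.3218]
eef_rot: [[0.251, 0.968, 0.003], [0.968, -0.251, 0.0], [0.001, 0.003, -1.0]]
wrist_force: [0.0, 0.0, -4.6]
gripper_width: 0.0262
pos [0.4645 0.0105 0.3218] psi 75.48 delta cm now [ 33.37 -16.13   0.16]
F [ 0.01  0.01 -4.58] w 0.0262 t 12.5
```

```bash
python3 -m creep '[[1.5,-0.7,0,0,1],[3,-1.45,0,0,1],[3.6,-1.75,0,0,1],[3.6,-1.75,0,0,1],[3.6,-1.75,0,0,1],[3.6,-1.75,0,0,1],[3.6,-1.75,0,0,1],[3.6,-1.75,0,0,1],[3.6,-1.75,0,0,1],[2.6,-1.2,0,0,1]]'; 
python3 -m creep '[[1,-0.5,0,0,1],[0,0,1,0,1],[0,0,0,0,1],[0,0,0,0,1]]'; python3 go.py .392 .374 .219
```

```text
clock: 13.5
eef_pos: [0.3923, 0.365, 0.3192]
eef_rot: [[0.248, 0.969, -0.002], [0.969, -0.248, 0.0], [-0.0, -0.002, -1.0]]
wrist_force: [-0.2, 0.3, -3.8]
gripper_width: 0.0263
clock: 13.9
eef_pos: [0.392, 0.371, 0.3095]
eef_rot: [[0.253, 0.968, -0.001], [0.968, -0.253, -0.004], [-0.004, -0.001, -1.0]]
wrist_force: [0.5, 0.1, -4.7]
gripper_width: 0.026
pos [0.392  0.371  0.3095] psi 75.36 delta cm now [ 0.33 -0.07  9.05]
F [ 0.54  0.1  -4.66] w 0.026 t 13.9
```

```bash
python3 -m creep '[[0.2,0,2,0,1],[0,0,3,0,1],[0,0,2,0,1],[0,0,1.0,0,1],[0,0,0.4,0,1],[0,0,0.3,0,1],[0,0,0.2,0,1],[0,0,0.1,0,1],[0,0,0,0,1]]'; python3 go.py .392 .374 .219
```

```text
clock: 14.8
eef_pos: [0.3921, 0.3754, 0.2212]
eef_rot: [[0.25, 0.968, 0.001], [0.968, -0.25, 0.001], [0.001, 0.001, -1.0]]
wrist_force: [-0.9, 0.2, -3.7]
gripper_width: 0.0265
pos [0.3921 0.3754 0.2212] psi 75.5 delta cm now [-0.14  0.02  0.22]
F [-0.93  0.2  -3.65] w 0.0265 t 14.8
```

```bash
python3 -m creep '[[0,0,0.1,0,1],[0,0,0.1,0,1],[0,0,0,0,1]]'; python3 go.py .392 .374 .219
python3 -m creep '[[0,0,0,0,0.3],[0,0,0,0,-0.2],[0,0,0,0,-1],[0,0,0,0,-1],[0,0,0,0,-1],[0,0,-2,0,-1],[0,0,-4,0,-1],[0,0,-4,0,-1],[0,0,-4,0,-1],[0,0,0,0,-1]]';python3 - <<'E'
from h import *
c=read_camera("side"); crop(c,200,370,100,250,4,"pics/s6.png")
c=read_camera("wrist"); cv2.imwrite("pics/w5.png",c["img"])
E
python3 go.py .451 -.049 .36 -11
```

```text
clock: 15.1
eef_pos: [0.392, 0.3756, 0.2193]
eef_rot: [[0.25, 0.968, 0.001], [0.968, -0.25, 0.001], [0.001, 0.001, -1.0]]
wrist_force: [-0.9, 0.4, 2.1]
gripper_width: 0.0265
pos [0.392  0.3756 0.2193] psi 75.52 delta cm now [-0.15  0.03  0.03]
F [-0.87  0.4   2.14] w 0.0265 t 15.1
clock: 16.1
eef_pos: [0.3931, 0.3767, 0.3638]
eef_rot: [[0.25, 0.968, 0.007], [0.968, -0.251, 0.008], [0.009, 0.005, -1.0]]
wrist_force: [0.4, 0.5, -0.1]
gripper_width: 0.0854
pos [0.3921 0.3752 0.3595] psi 75.49 delta cm now [-39.59  16.33  -0.09]
turn rad 1.509 delta cm after turn [13.87 40.52 -0.05]
F [ 0.58 -0.24  0.3 ] w 0.0855 t 16.2
```

View pics/s6.png

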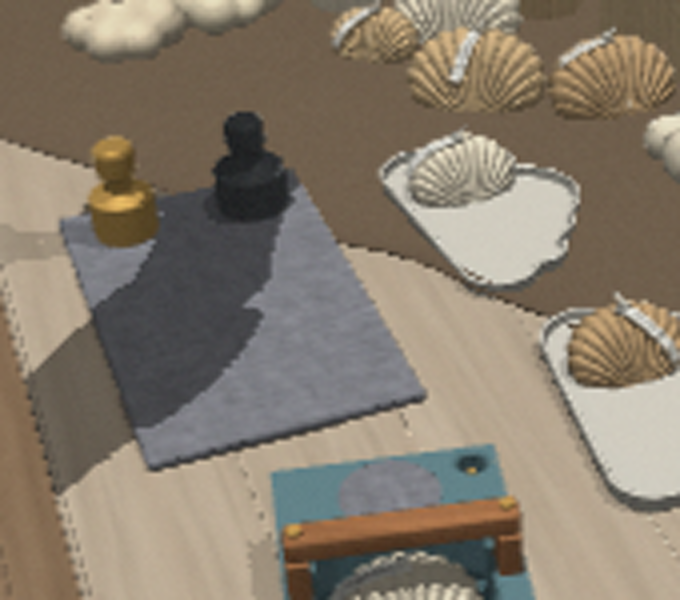

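View pics/w5.png

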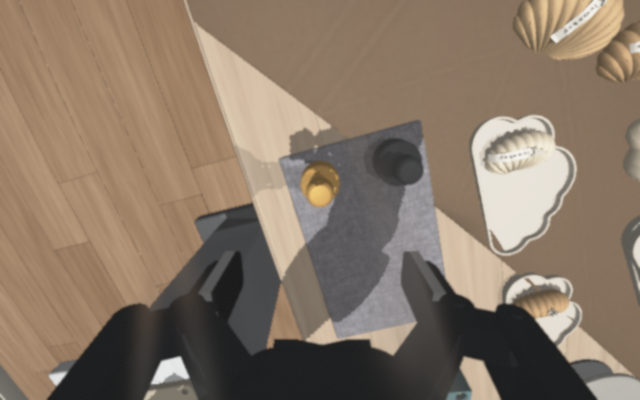

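```bash
python3 -m creep '[[0,0,0,0.137,-1],[0,0,0,0.137,-1],[0,0,0,0.137,-1],[0,0,0,0.137,-1],[0,0,0,0.137,-1],[0,0,0,0.137,-1],[0,0,0,0.137,-1],[0,0,0,0.137,-1],[0,0,0,0.137,-1],[0,0,0,0.137,-1]]'
python3 -m creep '[[0,0,0,0.137,-1],[0,0,0,0,-1]]' ; python3 go.py .451 -.049 .36 -11;python3 - <<'E'
from h import *
c=read_camera("wrist"); cv2.imwrite("pics/w6.png",c["img"])
import pickle; pickle.dump(c,open("w6.pkl","wb"))
print(sensors.get_state()["joint_positions"])
E
```

```text
clock: 17.2
eef_pos: [0.3915, 0.3748, 0.3568]
eef_rot: [[0.998, -0.058, -0.002], [-0.058, -0.998, -0.003], [-0.002, 0.003, -1.0]]
wrist_force: [0.7, 0.4, -0.2]
gripper_width: 0.0855
clock: 17.4
eef_pos: [0.3914, 0.3749, 0.3569]
eef_rot: [[0.982, -0.188, -0.002], [-0.188, -0.982, -0.003], [-0.001, 0.004, -1.0]]
wrist_force: [-0.3, 0.6, 0.3]
gripper_width: 0.0855
pos [0.3914 0.3749 0.3569] psi -10.86 delta cm now [13.84 40.51 -0.17]
turn rad 0.002 delta cm after turn [13.94 40.48 -0.31]
F [-0.35  0.64  0.31] w 0.0855 t 17.4
[ -52.75058175   30.9951557     8.93833679  107.31712283   -6.7331576
   42.37509055 -140.73813842]
```

View pics/w6.png

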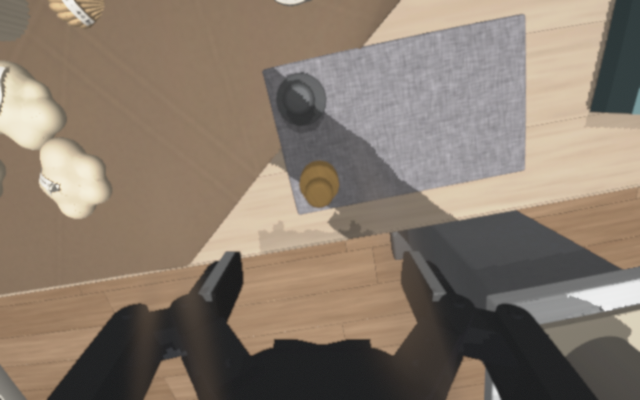

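```bash
python3 -m creep '[[0.7,2.05,0,0,-1],[1.4,4.1,0,0,-1],[1.4,4.1,0,0,-1],[1.4,4.1,0,0,-1],[1.4,4.1,0,0,-1],[1.4,4.1,0,0,-1],[1.4,4.1,0,0,-1],[1.4,4.1,0,0,-1],[1.4,4.1,0,0,-1],[1.4,4.1,0,0,-1]]'
python3 -m creep '[[0.6,1.65,0,0,-1],[0,0,0,0,-1],[0,0,0,0,-1]]' ; python3 go.py .451 -.049 .36 -11;python3 - <<'E'
from h import *
c=read_camera("wrist"); cv2.imwrite("pics/w7.png",c["img"])
import pickle; pickle.dump(c,open("w7.pkl","wb"))
E
```

```text
clock: 18.45
eef_pos: [0.4491, -0.0341, 0.3582]
eef_rot: [[0.983, -0.185, -0.001], [-0.185, -0.983, -0.0], [-0.001, 0.0, -1.0]]
wrist_force: [1.0, 0.3, 0.1]
gripper_width: 0.0852
clock: 18.75
eef_pos: [0.4519, -0.0495, 0.3582]
eef_rot: [[0.982, -0.187, -0.001], [-0.187, -0.982, 0.0], [-0.001, -0.0, -1.0]]
wrist_force: [-0.4, 0.6, 0.2]
gripper_width: 0.0853
pos [ 0.4519 -0.0495  0.3582] psi -10.77 delta cm now [-0.09 -0.03 -0.18]
turn rad 0.004 delta cm after turn [-0.09 -0.03 -0.18]
F [-0.43  0.63  0.23] w 0.0853 t 18.75
```

View pics/w7.png

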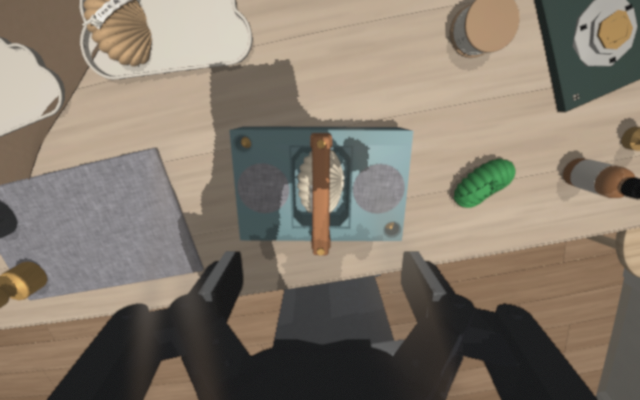

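```bash
python3 -m creep '[[-0.1,0,2,0,-1],[0,0,4,0,-1],[0,0,3.5,0,-1],[0,0,2,0,-1],[0,0,0.7,0,-0.4],[0,0,0,0,0],[0,0,0,0,0.4],[0,0,0,0,0.4]]'; python3 go.py .451 -.049 .2357 -11;python3 - <<'E'
from h import *
c=read_camera("wrist"); cv2.imwrite("pics/w8.png",c["img"])
E
```

```text
clock: 19.6
eef_pos: [0.4517, -0.0492, 0.2378]
eef_rot: [[0.982, -0.187, 0.002], [-0.187, -0.982, -0.0], [0.002, -0.0, -1.0]]
wrist_force: [0.3, -0.5, -0.7]
gripper_width: 0.0281
pos [ 0.4517 -0.0492  0.2378] psi -10.8 delta cm now [-0.07 -0.    0.21]
turn rad 0.004 delta cm after turn [-0.07 -0.    0.21]
F [ 0.29 -0.46 -0.71] w 0.0281 t 19.6
```

View pics/w8.png

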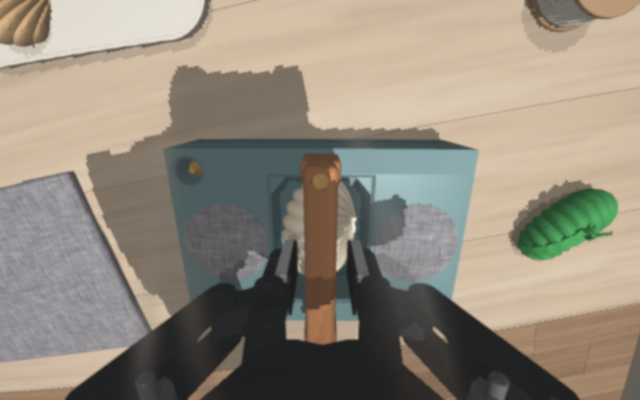

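```bash
python3 -m creep '[[-0.1,0,0.2,0,0.4],[0,0,0,0,0.7],[0,0,0,0,1],[0,0,0,0,1],[0,0,0,0,1],[0,0,0,0,1],[0,0,0,0,1]]' 80; python3 go.py .451 -.049 .2357 -11
python3 -m creep '[[0,0,-0.3,0,1],[0,0,-0.5,0,1],[0,0,-1,0,1],[0,0,-1.5,0,1],[0,0,0,0,1]]'; python3 go.py .436 .238 .30 0;python3 - <<'E'
from h import *
c=read_camera("side"); crop(c,230,400,130,310,3,"pics/s7.png")
E
```

```text
clock: 20.35
eef_pos: [0.4503, -0.049, 0.2354]
eef_rot: [[0.982, -0.188, 0.001], [-0.188, -0.982, 0.001], [0.001, -0.001, -1.0]]
wrist_force: [-1.1, 1.9, 6.0]
gripper_width: 0.0148
pos [ 0.4503 -0.049   0.2354] psi -10.84 delta cm now [ 0.07 -0.01 -0.03]
turn rad 0.003 delta cm after turn [ 0.07 -0.01 -0.03]
F [-1.12  1.9   6.04] w 0.0148 t 20.35
clock: 20.85
eef_pos: [0.4507, -0.0494, 0.2694]
eef_rot: [[0.982, -0.188, 0.003], [-0.188, -0.982, -0.0], [0.003, -0.0, -1.0]]
wrist_force: [1.6, -0.3, -4.9]
gripper_width: 0.0145
pos [ 0.4507 -0.0494  0.2694] psi -10.85 delta cm now [ -6.85 -27.95  -3.08]
turn rad -0.189 delta cm after turn [ -1.47 -28.74  -3.06]
F [ 1.55 -0.25 -4.87] w 0.0145 t 20.85
```

View pics/s7.png

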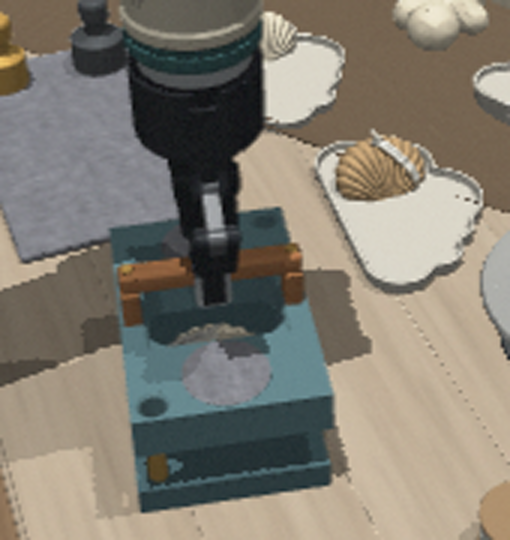

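```bash
python3 -m creep '[[0,0,-1.5,0,1],[0,0,-2,0,1],[0,0,-0.8,0,1],[-0.6,-2.4,0,0,1],[-0.8,-3.4,0,0,1],[-0.8,-3.4,0,0,1],[-0.8,-3.4,0,0,1],[-0.8,-3.4,0,0,1],[-0.8,-3.4,0,0,1],[-0.8,-3.4,0,0,1]]'
python3 -m creep '[[-0.8,-3,0,0,1],[-0.3,-1.4,0,0,1],[0,0,0,-0.05,1],[0,0,0,-0.07,1],[0,0,0,-0.05,1],[0,0,0,-0.02,1],[0,0,0,0,1],[0,0,0,0,1]]'; python3 go.py .436 .238 .224 0;python3 - <<'E'
from h import *
c=read_camera("side"); crop(c,200,370,100,270,3.5,"pics/s8.png")
c=read_camera("wrist"); cv2.imwrite("pics/w9.png",c["img"])
E
```

```text
clock: 21.9
eef_pos: [0.4395, 0.1862, 0.3101]
eef_rot: [[0.982, -0.188, -0.001], [-0.188, -0.982, -0.001], [-0.001, 0.001, -1.0]]
wrist_force: [0.5, 0.4, -4.1]
gripper_width: 0.0144
clock: 22.7
eef_pos: [0.4375, 0.2297, 0.3105]
eef_rot: [[1.0, -0.001, -0.0], [-0.001, -1.0, -0.0], [-0.0, 0.0, -1.0]]
wrist_force: [-0.6, -0.3, -4.6]
gripper_width: 0.0147
pos [0.4375 0.2297 0.3105] psi -0.03 delta cm now [-0.15 -0.83  8.65]
turn rad -0.001 delta cm after turn [-0.15 -0.83  8.65]
F [-0.63 -0.31 -4.56] w 0.0147 t 22.7
```

View pics/s8.png

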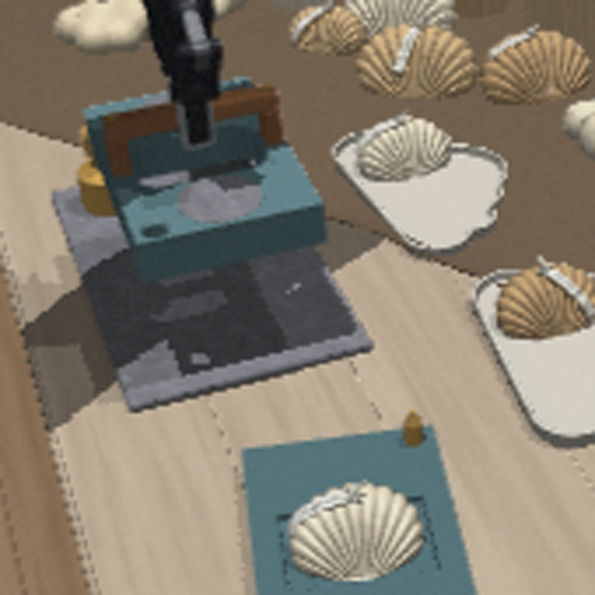

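View pics/w9.png

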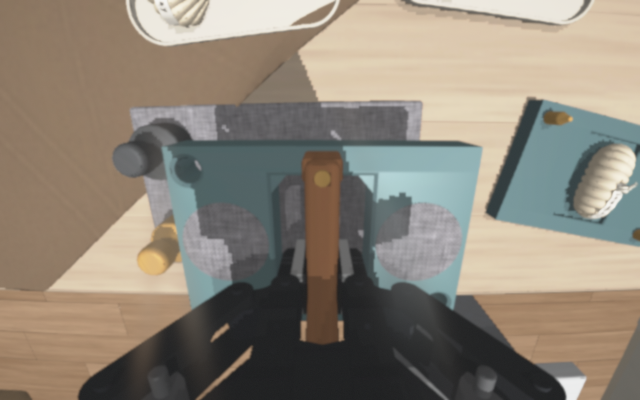

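```bash
python3 -m creep '[[-0.1,-0.5,1,0,1],[0,0,2,0,1],[0,0,2.5,0,1],[0,0,1.5,0,1],[0,0,0.7,0,1],[0,0,0.3,0,1],[0,0,0.3,0,1],[0,0,0.1,0,1],[0,0,0,0,1]]'; python3 go.py .436 .235 .2234 0
```

```text
clock: 23.7
eef_pos: [0.4367, 0.2352, 0.2271]
eef_rot: [[1.0, 0.001, 0.001], [0.001, -1.0, 0.0], [0.001, -0.0, -1.0]]
wrist_force: [0.4, -0.7, -4.3]
gripper_width: 0.0148
pos [0.4367 0.2352 0.2271] psi 0.04 delta cm now [-0.07  0.02  0.37]
turn rad 0.001 delta cm after turn [-0.07  0.02  0.37]
F [ 0.41 -0.68 -4.3 ] w 0.0148 t 23.7
```

```bash
python3 -m creep '[[0,0,0.2,0,1],[0,0,0.1,0,1],[0,0,0.1,0,1],[0,0,0,0,1]]'; python3 go.py .436 .235 .2234 0
```

```text
clock: 24.1
eef_pos: [0.4366, 0.2351, 0.2234]
eef_rot: [[1.0, 0.001, 0.0], [0.001, -1.0, 0.0], [0.0, -0.0, -1.0]]
wrist_force: [-0.6, -0.5, 3.1]
gripper_width: 0.0147
pos [0.4366 0.2351 0.2234] psi 0.04 delta cm now [-0.06  0.01 -0.  ]
turn rad 0.001 delta cm after turn [-0.06  0.01 -0.  ]
F [-0.64 -0.46  3.06] w 0.0147 t 24.1
```

```bash
python3 -m creep '[[0,0,0,0,0.6],[0,0,0,0,0.2],[0,0,0,0,0.0],[0,0,0,0,0],[0,0,-2,0,0],[0,0,-4,0,-0.2],[0,0,-4,0,-0.2],[0,0,-3,0,-0.2],[0,0,0,0,-0.2],[0,0,0,0,-0.2]]'; python3 go.py .451 -.049 .36 -11;python3 - <<'E'
from h import *
c=read_camera("side"); crop(c,200,400,100,310,2.8,"pics/s9.png")
c=read_camera("wrist"); cv2.imwrite("pics/w10.png",c["img"])
E
```

```text
clock: 25.1
eef_pos: [0.4364, 0.2352, 0.3532]
eef_rot: [[1.0, 0.001, 0.001], [0.001, -1.0, 0.001], [0.001, -0.001, -1.0]]
wrist_force: [-0.1, -0.6, 0.5]
gripper_width: 0.0513
pos [0.4364 0.2352 0.3532] psi 0.05 delta cm now [ 1.43 28.42 -0.71]
turn rad 0.193 delta cm after turn [ 6.85 27.62 -0.68]
F [-0.14 -0.61  0.51] w 0.0513 t 25.1
```

View pics/s9.png

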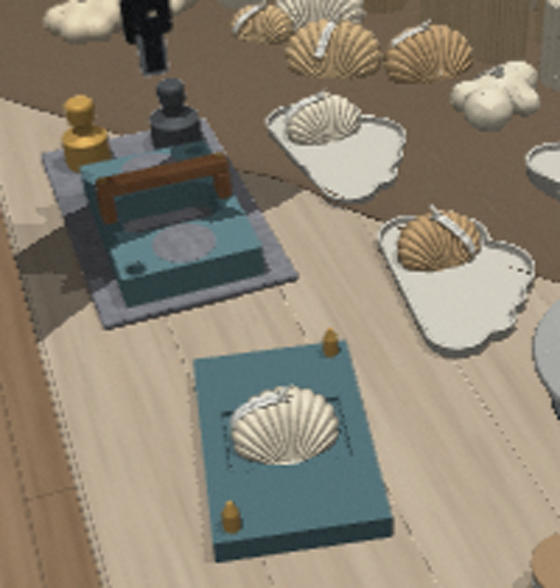

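View pics/w10.png

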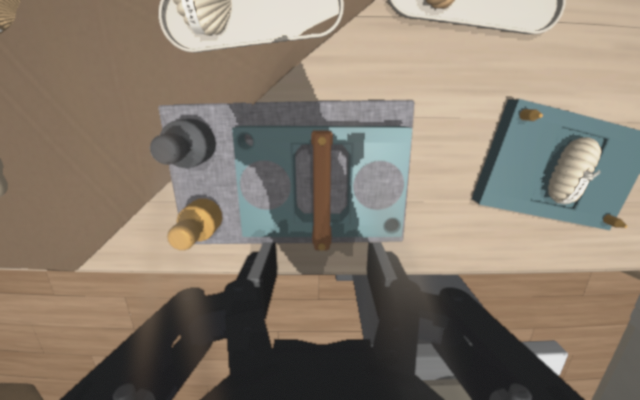

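```bash
python3 -m creep '[[0,0,0,0.095,-0.6],[0,0,0,0.098,-0.6],[0.8,3.1,0,0,-0.6],[1.1,4.4,0,0,-0.6],[1.1,4.4,0,0,-0.6],[1.1,4.4,0,0,-0.6],[1.1,4.4,0,0,-0.6],[1.1,4.4,0,0,-0.6],[0.6,2.6,0,0,-0.6],[0,0,0,0,-0.6]]'
python3 -m creep '[[0,0,0,0,-0.6],[0,0,0,0,-0.6]]' |head -2; python3 go.py .451 -.049 .30 -11;python3 - <<'E'
from h import *
import pickle
c=read_camera("wrist"); cv2.imwrite("pics/w11.png",c["img"]); pickle.dump(c,open("w11.pkl","wb"))
c=read_camera("top"); crop(c,300,410,190,265,7,"pics/t3.png"); pickle.dump(c,open("t3.pkl","wb"))
c=read_camera("side"); crop(c,250,360,215,310,6,"pics/s10.png"); pickle.dump(c,open("s10.pkl","wb"))
E
```

```text
clock: 26.2
eef_pos: [0.4507, -0.0543, 0.3516]
eef_rot: [[0.98, -0.199, -0.002], [-0.199, -0.98, -0.002], [-0.002, 0.003, -1.0]]
wrist_force: [-0.3, 0.9, 0.4]
gripper_width: 0.0684
clock: 26.4
eef_pos: [0.4511, -0.0488, 0.3519]
pos [ 0.4511 -0.0488  0.3519] psi -10.91 delta cm now [0.   0.02 5.19]
turn rad 0.002 delta cm after turn [-0.01  0.02  5.19]
F [ 0.27 -0.12  0.34] w 0.0682 t 26.4
```

View pics/w11.png

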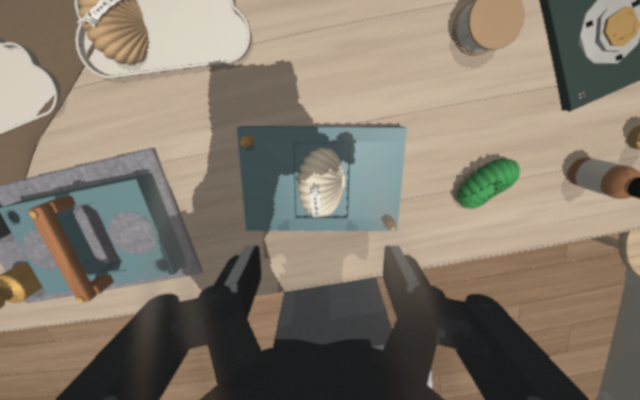

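View pics/t3.png

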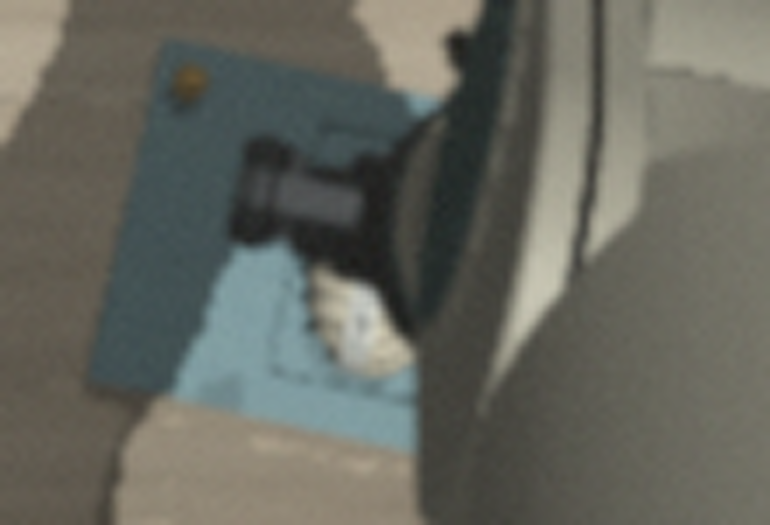

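View pics/s10.png

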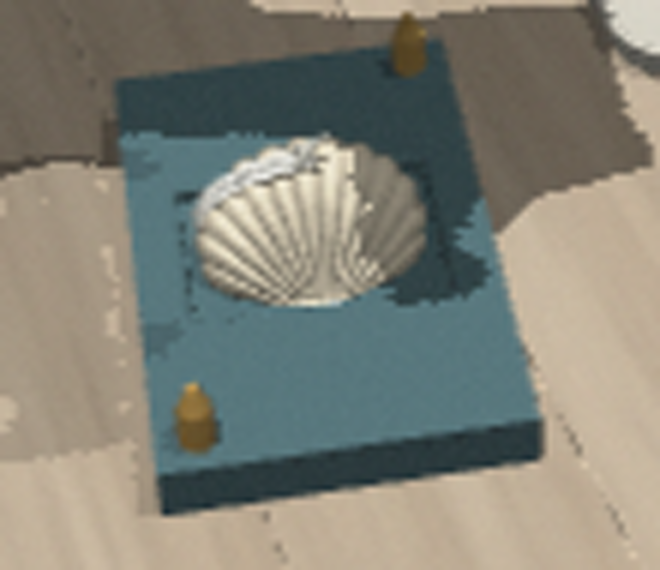

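```bash
python3 -m creep '[[-1.5,0,0,0,-0.6],[-2,0,1,0,-0.6],[-2,0,1,0,-0.6],[-1,0,1.0,0,-0.6],[0,0,0,0,-0.6],[0,0,0,0,-0.6]]' |head -2
python3 - <<'E'
from h import *
import pickle
c=pickle.load(open("w11.pkl","rb")); crop(c,235,415,115,240,4,"pics/w11c.png")
c=read_camera("wrist");  crop(c,180,460,70,270,2.8,"pics/w12c.png"); pickle.dump(c,open("w12.pkl","wb"))
E
```

```text
clock: 27.15
eef_pos: [0.3882, -0.0372, 0.323]
```

View pics/w11c.png

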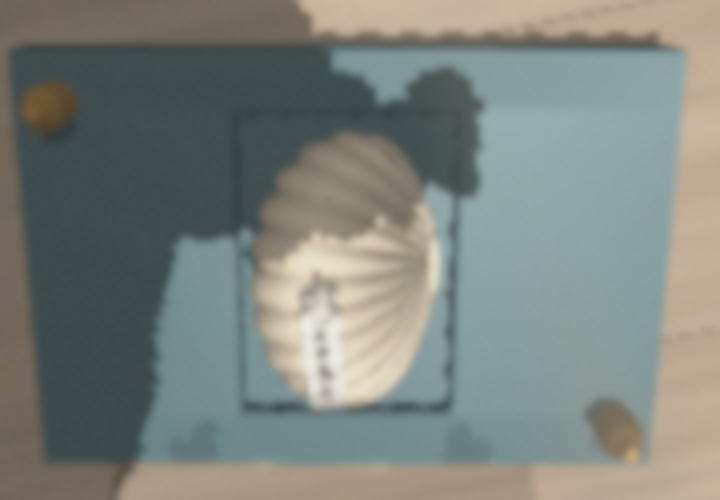

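View pics/w12c.png

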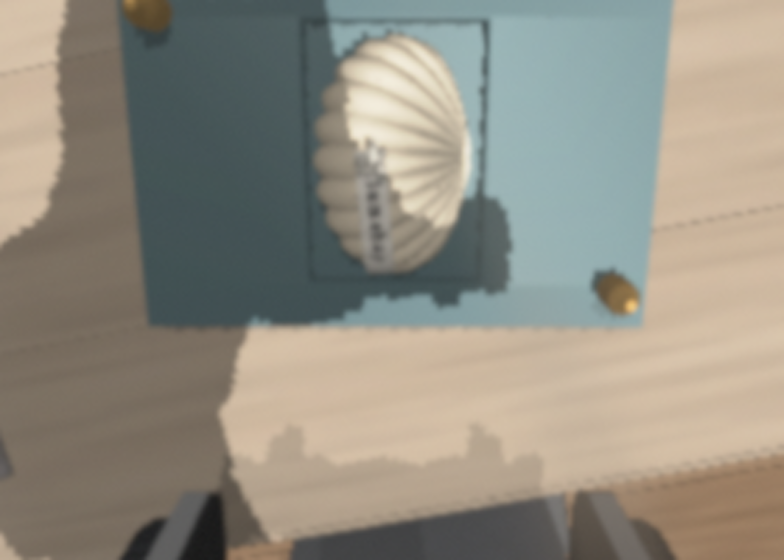

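Run:
```python
from h import *
import pickle
np.set_printoptions(precision=4,suppress=True)
a=pickle.load(open("w11.pkl","rb"));b=pickle.load(open("w12.pkl","rb"))
A=lambda x,y:(235+x/4,115+y/4)
B=lambda x,y:(180+x/2.8,70+y/2.8)
y=np.radians(-10.95);R=np.array([[np.cos(y),-np.sin(y)],[np.sin(y),np.cos(y)]])
o=np.array([.4507,-.0491])
loc=lambda P:(np.c_[(np.atleast_2d(P)[:,:2]-o)@R,np.atleast_2d(P)[:,2]])*1000
for n,p,q in [("hinge R",(438,257),(468,152)),("left scallop",(252,250),(315,157)),("top tip",(355,130),(397,34)),("bot tip",(355,407),(398,272)),("tape",(318,285),(372,152)),("recessTL",(237,112),(304,20)),("recessTR",(463,112),(488,22)),("recessBL",(243,407),(311,278)),("recessBR",(451,407),(480,283))]:
    P,e=tri(a,A(*p),b,B(*q)); print(n,loc(P)[0],round(e,4),"z.02:",loc(plane(a,[A(*p)],.02))[0][:2],"z.04:",loc(plane(a,[A(*p)],.04))[0][:2])
print("recess c", loc(plane(a,[A(237,112),A(463,112),A(243,407),A(451,407)],.02)).mean(0))
print("pins", loc(plane(a,[A(48,107),A(614,430)],.03)))
```

```text
hinge R [  0.6081 -25.8106  12.5923] 0.0005 z.02: [  2.5373 -25.4698] z.04: [  7.7803 -23.8056]
left scallop [-2.2503 29.4762 -6.5433] 0.0011 z.02: [ 4.585  26.5543] z.04: [ 9.6923 24.7749]
top tip [38.4464 -1.4532 23.5482] 0.0014 z.02: [37.9531 -2.1812] z.04: [40.8518 -2.0585]
bot tip [-38.0699  -1.6091  31.4438] 0.0012 z.02: [-42.7652  -2.3001] z.04: [-34.5236  -2.1695]
tape [ 2.8829  7.1286 49.3324] 0.0005 z.02: [-5.6029  8.1984] z.04: [0.1789 7.6341]
recessTL [42.9698 29.4179 21.1304] 0.0001 z.02: [42.8222 29.5593] z.04: [45.3986 27.581 ]
recessTR [ 42.547  -31.0029  18.0412] 0.0008 z.02: [ 42.7834 -31.2161] z.04: [ 45.3624 -29.1715]
recessBL [-42.6105  30.2846  20.3112] 0.0004 z.02: [-42.7604  30.5134] z.04: [-34.5191  28.472 ]
recessBR [-46.7628 -31.4006  10.3522] 0.0 z.02: [-42.7848 -30.4219] z.04: [-34.5419 -28.4299]
recess c [ 0.0151 -0.3913 20.    ]
pins [[ 45.5816  77.8126  30.    ]
 [-45.8261 -76.2828  30.    ]]
```

```bash
python3 go.py .4518 -.0432 .25 -10.95
```

```text
pos [ 0.3886 -0.0373  0.3231] psi -10.96 delta cm now [ 6.31 -0.62  7.32]
turn rad -0.0 delta cm after turn [ 6.32 -0.62  7.31]
F [1.22 0.41 0.26] w 0.0686 t 27.2
```

```bash
python3 -m creep '[[1.5,-0.2,0,0,-0.8],[2.5,-0.2,1,0,-0.8],[2.3,-0.2,2.3,0,-0.8],[0,0,3,0,-0.8],[0,0,1,0,-0.8],[0,0,0,0,-0.8],[0,0,0,0,-0.8]]' |head -2; python3 go.py .4518 -.0432 .1937 -10.95
python3 - <<'E'
from h import *
c=read_camera("wrist"); cv2.imwrite("pics/w13.png",c["img"])
c=read_camera("side"); crop(c,250,360,185,310,4.5,"pics/s11.png")
E
```

```text
clock: 27.9
eef_pos: [0.4506, -0.0438, 0.2504]
pos [ 0.4506 -0.0438  0.2504] psi -11.02 delta cm now [ 0.11 -0.08  5.67]
turn rad -0.001 delta cm after turn [ 0.11 -0.08  5.67]
F [-0.01 -0.04  0.56] w 0.0772 t 27.9
```

View pics/w13.png

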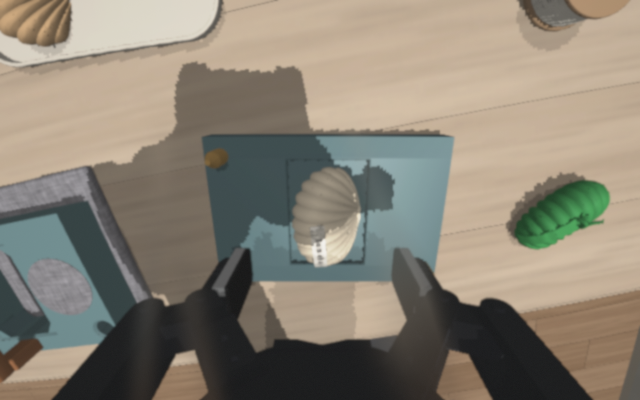

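View pics/s11.png

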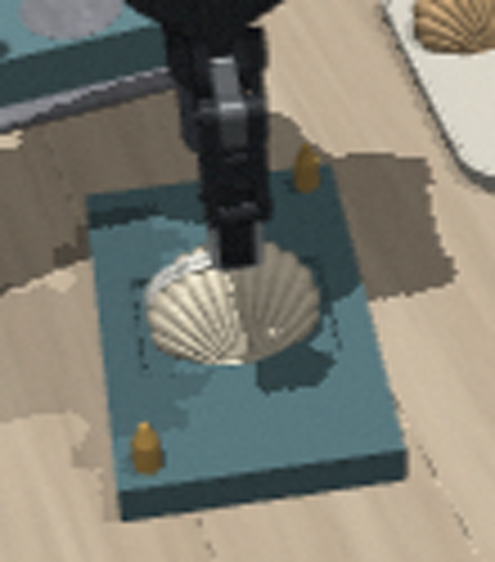

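```bash
python3 -m creep '[[0.1,0,1.5,0,-0.7],[0,-0.05,2,0,-0.7],[0,0,1.2,0,-0.7],[0,0,0.7,0,-0.6],[0,0,0.2,0,-0.4],[0,0,0,0,-0.3],[0,0,0,0,-0.2]]' 25; python3 go.py .4518 -.0432 .1937 -10.95
python3 - <<'E'
from h import *
c=read_camera("wrist"); cv2.imwrite("pics/w14.png",c["img"])
c=read_camera("side"); crop(c,250,360,185,310,4.5,"pics/s12.png")
E
```

```text
clock: 28.7
eef_pos: [0.4519, -0.0431, 0.1967]
eef_rot: [[0.982, -0.191, 0.0], [-0.191, -0.982, 0.001], [-0.0, -0.001, -1.0]]
wrist_force: [-0.1, 0.5, 0.4]
gripper_width: 0.0512
pos [ 0.4519 -0.0431  0.1967] psi -11.0 delta cm now [-0.    0.01  0.3 ]
turn rad -0.001 delta cm after turn [-0.    0.01  0.3 ]
F [-0.12  0.47  0.44] w 0.0512 t 28.7
```

View pics/w14.png

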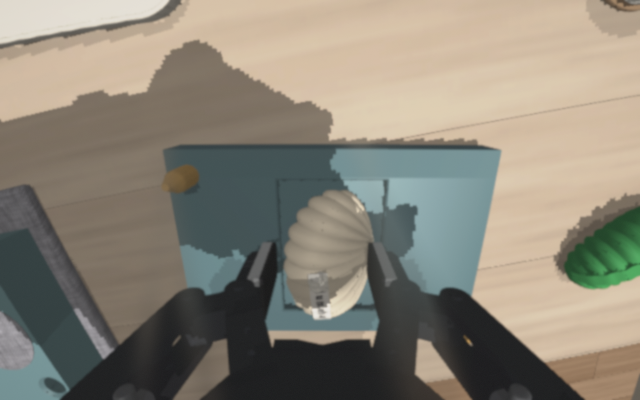

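View pics/s12.png

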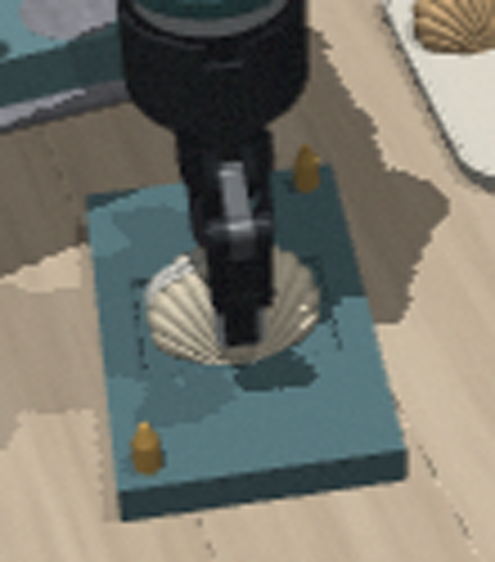

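```bash
python3 -m creep '[[0,0,0.2,0,-0.1],[0,0,0,0,0],[0,0,0,0,0.1],[0,0,0,0,0.2],[0,0,0,0,0.3],[0,0,0,0,0.5],[0,0,0,0,0.7],[0,0,0,0,0.7]]' 25; python3 go.py .4518 -.0432 .1937 -10.95
python3 - <<'E'
from h import *
c=read_camera("wrist"); cv2.imwrite("pics/w15.png",c["img"])
E
```

```text
clock: 29.6
eef_pos: [0.4515, -0.0452, 0.1955]
eef_rot: [[0.981, -0.194, 0.002], [-0.194, -0.981, -0.001], [0.002, 0.001, -1.0]]
wrist_force: [-2.4, -3.8, 15.5]
gripper_width: 0.0443
pos [ 0.4515 -0.0452  0.1955] psi -11.18 delta cm now [-0.01 -0.2   0.18]
turn rad -0.004 delta cm after turn [-0.01 -0.2   0.18]
F [-2.39 -3.84 15.53] w 0.0443 t 29.6
```

View pics/w15.png

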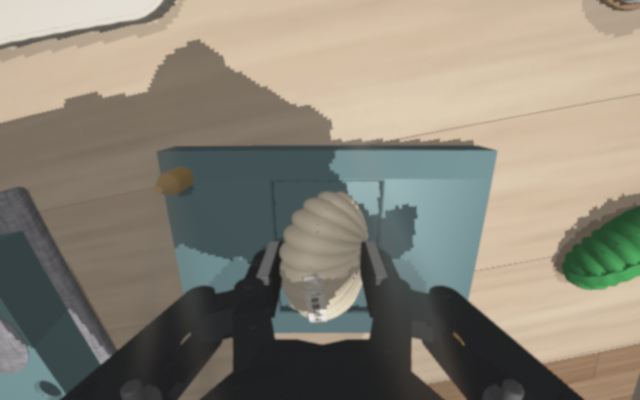

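```bash
python3 -m creep '[[0,0,0,0,0],[0,0,0,0,-0.3],[0,0,-0.6,0,-0.3],[0,0,0,0,-0.3],[0,0,0,0,-0.1]]' 25; python3 go.py .4518 -.0432 .1997 -10.95
python3 - <<'E'
from h import *
c=read_camera("wrist"); crop(c,160,500,120,340,2.3,"pics/w16.png")
c=read_camera("side"); crop(c,250,360,185,310,4.5,"pics/s13.png")
E
```

```text
clock: 30.15
eef_pos: [0.4517, -0.043, 0.2002]
eef_rot: [[0.982, -0.191, -0.001], [-0.191, -0.982, 0.001], [-0.001, -0.001, -1.0]]
wrist_force: [0.8, -0.3, 0.7]
gripper_width: 0.0472
pos [ 0.4517 -0.043   0.2002] psi -10.99 delta cm now [0.01 0.02 0.05]
turn rad -0.001 delta cm after turn [0.01 0.02 0.05]
F [ 0.81 -0.3   0.75] w 0.0472 t 30.15
```

View pics/w16.png

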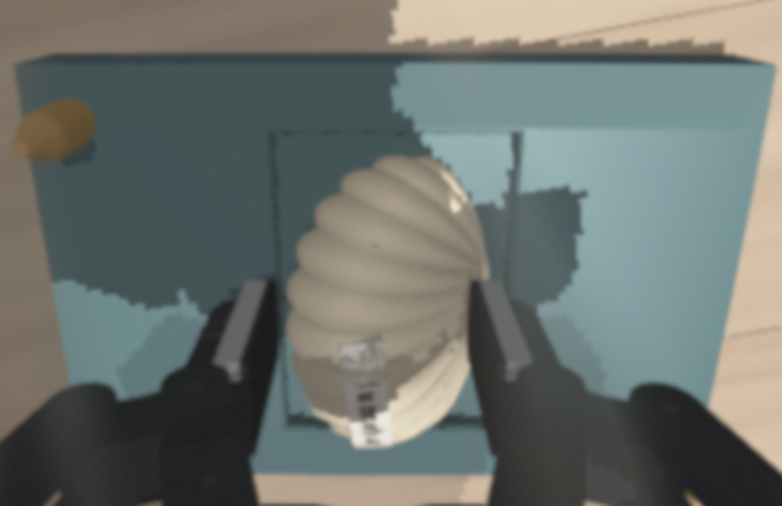

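View pics/s13.png

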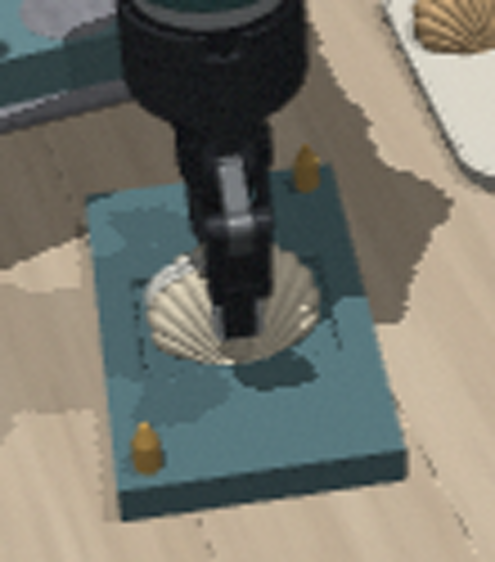

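```bash
python3 -m creep '[[0,0,0,0,0],[0,0,0,0,0.1],[0,0,0,0,0.2],[0,0,0,0,0.3],[0,0,0,0,0.5],[0,0,0,0,0.6]]' 25; python3 go.py .4518 -.0432 .1997 -10.95
python3 - <<'E'
from h import *
c=read_camera("wrist"); crop(c,160,500,120,340,2.3,"pics/w17.png")
E
```

```text
clock: 30.85
eef_pos: [0.4515, -0.0434, 0.2003]
eef_rot: [[0.982, -0.191, -0.001], [-0.191, -0.982, 0.001], [-0.001, -0.001, -1.0]]
wrist_force: [-1.0, -0.6, 7.3]
gripper_width: 0.0412
pos [ 0.4515 -0.0434  0.2003] psi -11.03 delta cm now [ 0.03 -0.03  0.06]
turn rad -0.001 delta cm after turn [ 0.03 -0.03  0.06]
F [-1.03 -0.56  7.31] w 0.0412 t 30.85
```

View pics/w17.png

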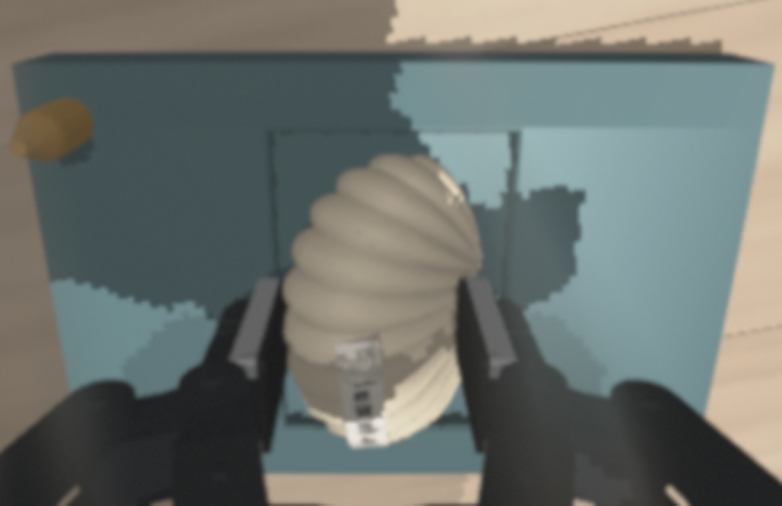

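```bash
python3 -m creep '[[0,0,0,0,0.8],[0,0,-0.3,0,0.8],[0,0,-0.6,0,0.8],[0,0,-0.6,0,0.8],[0,0,-0.5,0,0.8],[0,0,0,0,0.8]]' 30; python3 go.py .4518 -.0432 .1997 -10.95
python3 - <<'E'
from h import *
c=read_camera("wrist"); crop(c,160,500,120,340,2.3,"pics/w18.png")
c=read_camera("side"); crop(c,250,360,185,310,4.5,"pics/s14.png")
E
```

```text
clock: 31.5
eef_pos: [0.4517, -0.043, 0.2205]
eef_rot: [[0.982, -0.191, -0.001], [-0.191, -0.982, 0.001], [-0.001, -0.001, -1.0]]
wrist_force: [-0.5, -0.9, -1.6]
gripper_width: 0.0352
pos [ 0.4517 -0.043   0.2205] psi -10.99 delta cm now [0.02 0.02 2.08]
turn rad -0.001 delta cm after turn [0.01 0.02 2.08]
F [-0.49 -0.89 -1.59] w 0.0352 t 31.5
```

View pics/w18.png

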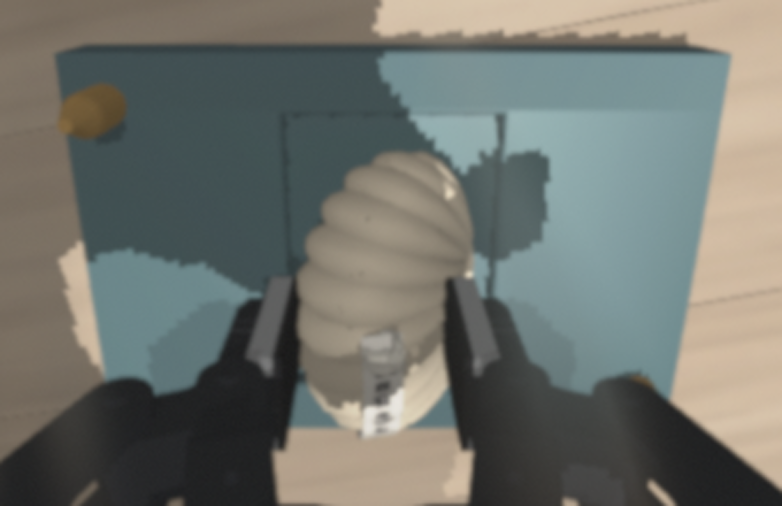

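View pics/s14.png

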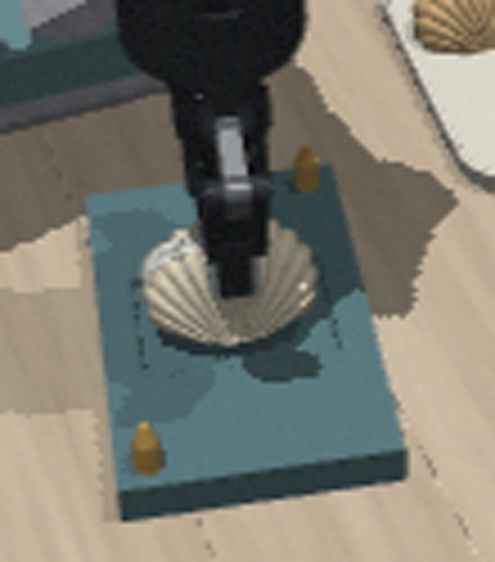

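```bash
python3 -m creep '[[0,0,-1,0,0.8],[0,0,-2,-0.13,0.8],[0,0,-2,-0.13,0.8],[0,0,-1,-0.13,0.8],[0,0,0,-0.13,0.8],[0,0,0,-0.13,0.8],[0,0,0,-0.13,0.8],[0,0,0,-0.13,0.8],[0,0,0,-0.13,0.8],[0,0,0,-0.13,0.8]]' 30; python3 -m creep '[[0,0,0,0,0.8],[0,0,0,0,0.8]]'|head -3;  python3 - <<'E'
from h import *
import pickle
c=read_camera("wrist"); crop(c,160,500,120,340,2.3,"pics/w19.png")
c=read_camera("side"); crop(c,250,380,155,290,4.5,"pics/s15.png");pickle.dump(c,open("s15.pkl","wb"))
print(sensors.get_state()["gripper_width"])
E
```

```text
clock: 32.6
eef_pos: [0.4515, -0.0435, 0.2803]
eef_rot: [[0.555, 0.832, -0.002], [0.832, -0.555, 0.001], [-0.001, -0.002, -1.0]]
wrist_force: [-0.2, 0.1, -0.7]
gripper_width: 0.035
clock: 32.8
eef_pos: [0.4515, -0.0435, 0.2802]
eef_rot: [[0.562, 0.827, -0.002], [0.827, -0.562, 0.001], [-0.0, -0.002, -1.0]]
0.035182709738499206
```

View pics/w19.png

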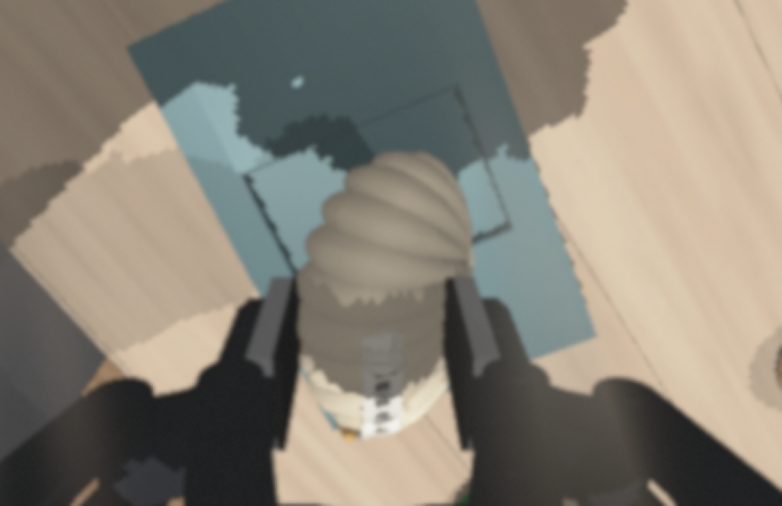

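View pics/s15.png

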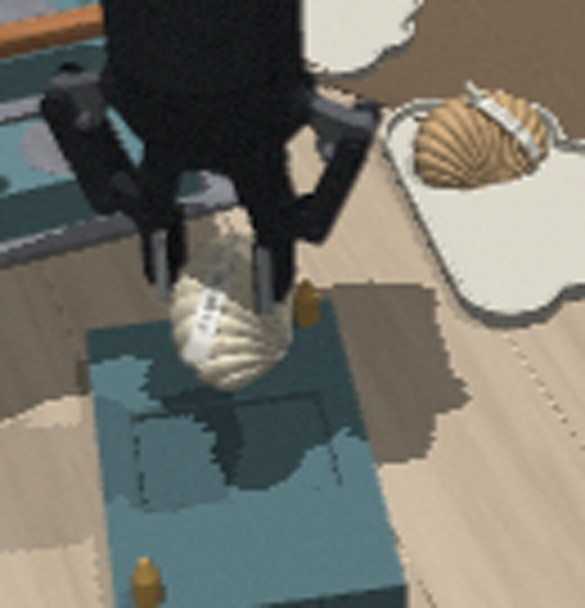

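Run:
```python
from h import *
import pickle
np.set_printoptions(precision=4,suppress=True)
w=read_camera("wrist");s=pickle.load(open("s15.pkl","rb"));st=sensors.get_state();p=st["eef_pos"];R=st["eef_rot"]
im=cv2.resize(w["img"][150:320,270:380],None,fx=5,fy=5,interpolation=cv2.INTER_CUBIC)
im=cv2.convertScaleAbs(im,alpha=1.5); 
im2=cv2.convertScaleAbs(cv2.resize(s["img"][195:250,275:335],None,fx=9,fy=9,interpolation=cv2.INTER_CUBIC),alpha=1.5)
cv2.imwrite("pics/w20.png",im[:600]);cv2.imwrite("pics/s16.png",im2)
P,e=tri(w,(160+471/2.3,120+262/2.3),s,(250+290/4.5,155+335/4.5)); print("hinge tool mm",(P-p)@R*1000,e)
# untilted foot prediction in tool frame: candle x axis = -tool y; grasp centre 6mm -> origin at tool y=+6ish
f=.2003-.015
for q in [(0,.032,f),(0,-.02,f),(.03,.006,f),(-.03,.006,f),(0,0,f)]:
    W=p+R@np.array(q); print(q,"side crop",(proj(s,W)[0]-[275,195])*9,"wrist crop",(proj(w,W)[0]-[270,150])*5)
```

```text
hinge tool mm [  2.1096  28.7745 192.4214] 0.0013384795745477276
(0, 0.032, 0.18530000000000002) side crop [363.3355 294.3609] wrist crop [512.4572 458.4325]
(0, -0.02, 0.18530000000000002) side crop [126.8551 259.0434] wrist crop [ 95.2734 459.3261]
(0.03, 0.006, 0.18530000000000002) side crop [280.778  185.4315] wrist crop [306.1061 229.9129]
(-0.03, 0.006, 0.18530000000000002) side crop [205.858  373.0203] wrist crop [301.9607 663.3104]
(0, 0, 0.18530000000000002) side crop [217.1251 272.5206] wrist crop [255.7778 459.1732]
```

View pics/w20.png

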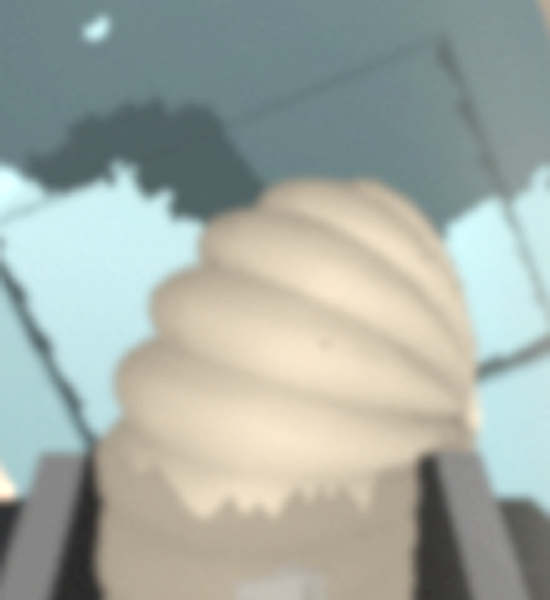

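View pics/s16.png

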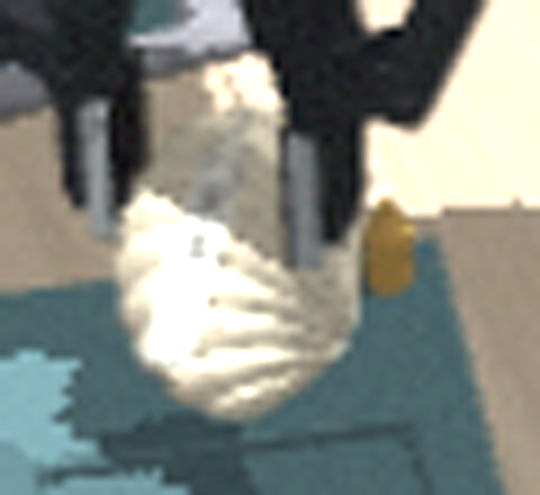

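```bash
python3 -m creep '[[0,0,-1,0.1,0.8],[0,0,-1,0.135,0.8],[0,0,-1,0.135,0.8],[0,0,-1,0.135,0.8],[0,0,0,0.135,0.8],[0,0,0,0.135,0.8],[0,0,0,0.1,0.8],[0,0,0,0.03,0.8],[0,0,0,0,0.8]]'; python3 go.py .59 .25 .32 4
```

```text
clock: 33.85
eef_pos: [0.4517, -0.0431, 0.3199]
eef_rot: [[0.997, 0.074, -0.002], [0.074, -0.997, 0.001], [-0.002, -0.001, -1.0]]
wrist_force: [-0.6, 0.2, -0.1]
gripper_width: 0.0352
pos [ 0.4517 -0.0431  0.3199] psi 4.22 delta cm now [ 1.595e+01 -2.822e+01 -1.000e-02]
turn rad 0.004 delta cm after turn [ 1.584e+01 -2.828e+01 -1.000e-02]
F [-0.64  0.24 -0.12] w 0.0352 t 33.85
```

```bash
python3 -m creep '[[0.8,-1.5,0,0,0.8],[1.7,-3,0,0,0.8],[1.9,-3.4,0,0,0.8],[1.9,-3.4,0,0,0.8],[1.9,-3.4,0,0,0.8],[1.9,-3.4,0,0,0.8],[1.9,-3.4,0,0,0.8],[1.9,-3.4,0,0,0.8],[1.2,-2,0,0,0.8],[0.5,-0.9,0,0,0.8]]'; python3 -m creep '[[0,0,0,0,0.8],[0,0,0,0,0.8]]'|head -3;  python3 - <<'E'
from h import *
import pickle
c=read_camera("wrist"); cv2.imwrite("pics/w21.png",c["img"]);pickle.dump(c,open("w21.pkl","wb"))
E
```

```text
clock: 34.85
eef_pos: [0.5873, 0.2481, 0.3195]
eef_rot: [[0.997, 0.077, -0.002], [0.077, -0.997, 0.002], [-0.001, -0.002, -1.0]]
wrist_force: [-0.3, -0.2, -1.1]
gripper_width: 0.0355
clock: 35.05
eef_pos: [0.5868, 0.2434, 0.3199]
eef_rot: [[0.997, 0.071, -0.003], [0.071, -0.997, -0.0], [-0.003, 0.0, -1.0]]
```

View pics/w21.png

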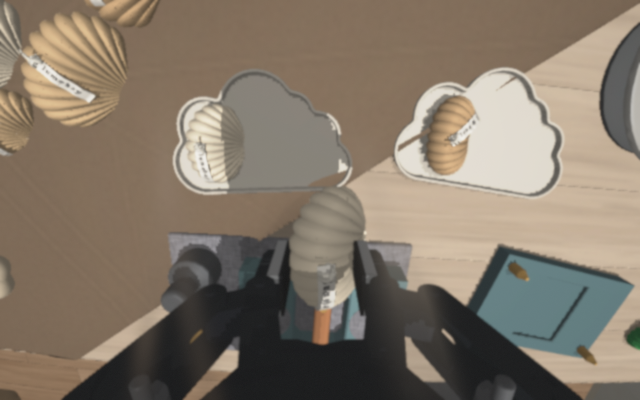

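Run:
```python
from h import *
import pickle
c=pickle.load(open("w21.pkl","rb")); crop(c,165,365,60,205,4,"pics/w21c.png")
```

```text
(no output)
```

View pics/w21c.png

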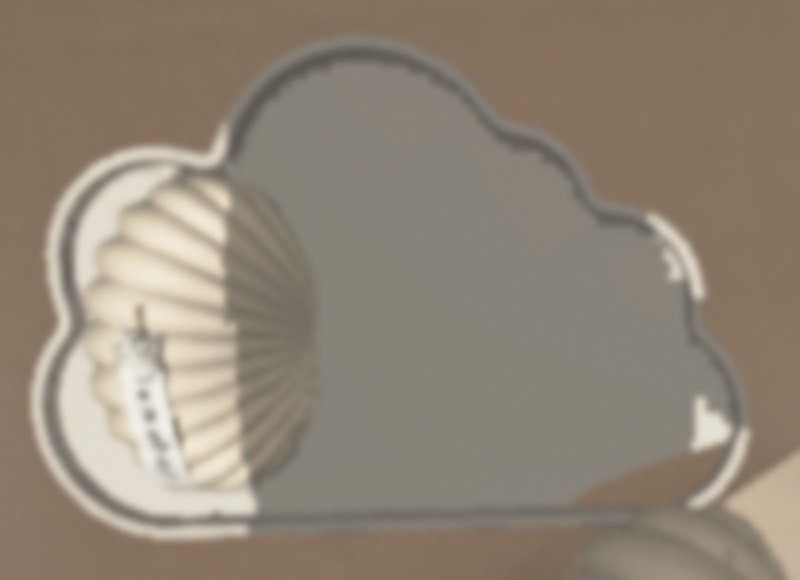

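Run:
```python
from h import *
import pickle
np.set_printoptions(precision=4,suppress=True)
c=pickle.load(open("w21.pkl","rb"))
A=lambda *p:plane(c,[(165+p[0]/4,60+p[1]/4)],p[2] if len(p)>2 else .012)[0][:2]
a,b=A(130,537),A(620,523); ay=(a-b)/np.linalg.norm(a-b); ax=np.array([ay[1],-ay[0]])
print("yaw",np.degrees(np.arctan2(ax[1],ax[0])))
L,Rr,T=A(33,400),A(748,440),A(352,37)
u0=(a@ax+b@ax)/2;u1=T@ax;v1=L@ay;v0=Rr@ay
print("ext",u1-u0,v1-v0)
o=ax*(u0+u1)/2+ay*(v0+v1)/2
print("o",o,"target",o-.01*ax-.04*ay)
l=lambda P:((P-o)@ax*1000,(P-o)@ay*1000)
print("mate hinge",l(A(313,330,.006)),"left",l(A(85,310,.03)),"tips",l(A(215,178,.02)),l(A(215,490,.02)))
```

```text
yaw 5.695042677471668
ext 0.11888360849961688 0.18193046747009317
o [0.6358 0.3076] target [0.6299 0.2668]
mate hinge (np.float64(-7.843084404934112), np.float64(18.6096006454018)) left (np.float64(1.5099117726013858), np.float64(64.6346285589898)) tips (np.float64(29.542306548849524), np.float64(33.566897751179305)) (np.float64(-45.226934139017764), np.float64(44.220374953235165))
```

```bash
python3 go.py .629 .2685 .22 4; 
python3 -m creep '[[1,-0.5,0,0,0.8],[2,-1,1,0,0.8],[1.4,-0.65,2,0,0.8],[0,0,3,0,0.8],[0,0,2,0,0.8],[0,0,1,0,0.8],[0,0,0,0,0.8],[0,0,0,0,0.8]]';python3 go.py .629 .2685 .195 4;  python3 - <<'E'
from h import *
c=read_camera("side"); crop(c,270,390,80,180,6,"pics/s17.png")
c=read_camera("wrist"); cv2.imwrite("pics/w22.png",c["img"])
E
```

```text
pos [0.5868 0.2431 0.3201] psi 4.04 delta cm now [ 4.41 -2.24 10.  ]
turn rad 0.001 delta cm after turn [ 4.39 -2.24 10.01]
F [ 0.37 -0.34 -0.98] w 0.0353 t 35.1
clock: 35.9
eef_pos: [0.6298, 0.2692, 0.2311]
eef_rot: [[0.997, 0.072, -0.0], [0.072, -0.997, 0.001], [-0.0, -0.001, -1.0]]
wrist_force: [0.6, -1.2, -1.1]
gripper_width: 0.0354
pos [0.6298 0.2692 0.2311] psi 4.11 delta cm now [-0.08  0.07  3.61]
turn rad 0.002 delta cm after turn [-0.08  0.07  3.61]
F [ 0.62 -1.16 -1.1 ] w 0.0354 t 35.9
```

View pics/s17.png

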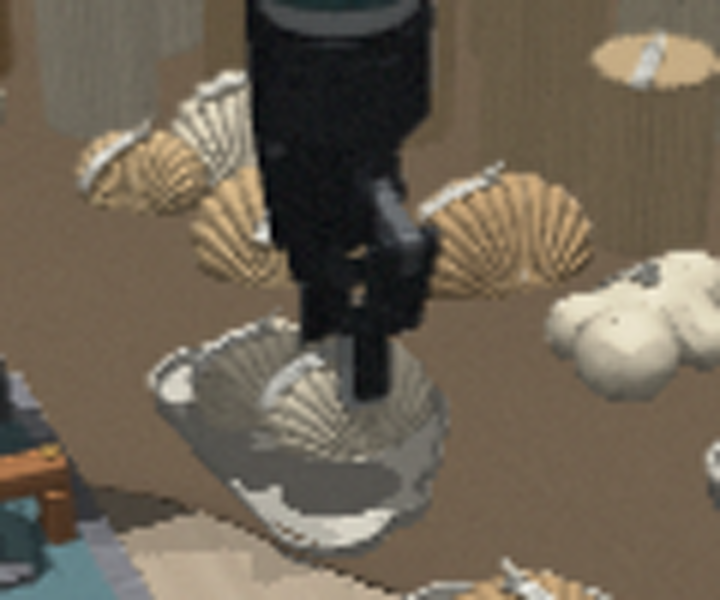

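View pics/w22.png

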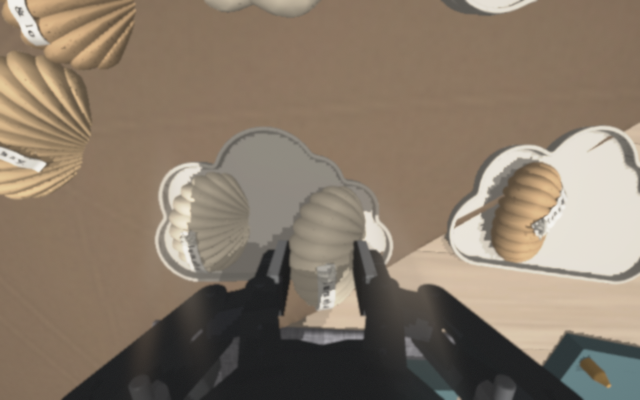

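Candle (wrist view (325,245)) is well clear of the mate (215,222). Lower until contact.

```bash
python3 -m creep '[[-0.1,0,1,0,0.8],[0,0,1,0,0.8],[0,0,0.7,0,0.8],[0,0,0.3,0,0.8],[0,0,0.2,0,0.8],[0,0,0.2,0,0.8],[0,0,0,0,0.8]]' 20;python3 go.py .629 .2685 .19 4
```

```text
clock: 36.7
eef_pos: [0.6281, 0.2699, 0.198]
eef_rot: [[0.997, 0.073, -0.003], [0.073, -0.997, 0.002], [-0.003, -0.002, -1.0]]
wrist_force: [-4.9, -0.0, 13.3]
gripper_width: 0.0353
pos [0.6281 0.2699 0.198 ] psi 4.16 delta cm now [0.08 0.15 0.8 ]
turn rad 0.003 delta cm after turn [0.08 0.14 0.8 ]
F [-4.94 -0.04 13.29] w 0.0353 t 36.7
```

Run:
```python
from h import *
c=read_camera("side"); crop(c,270,390,80,180,6,"pics/s18.png")
c=read_camera("wrist"); crop(c,140,480,100,330,2.3,"pics/w23.png")
```

```text
(no output)
```

View pics/s18.png

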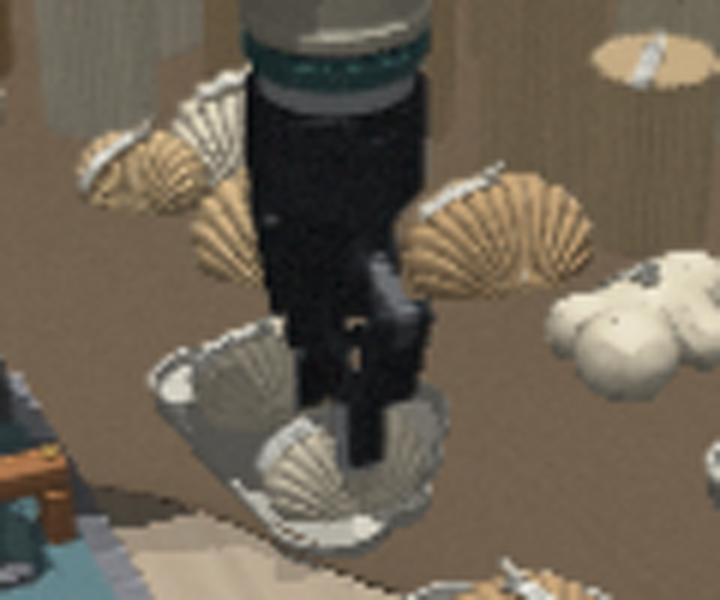

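View pics/w23.png

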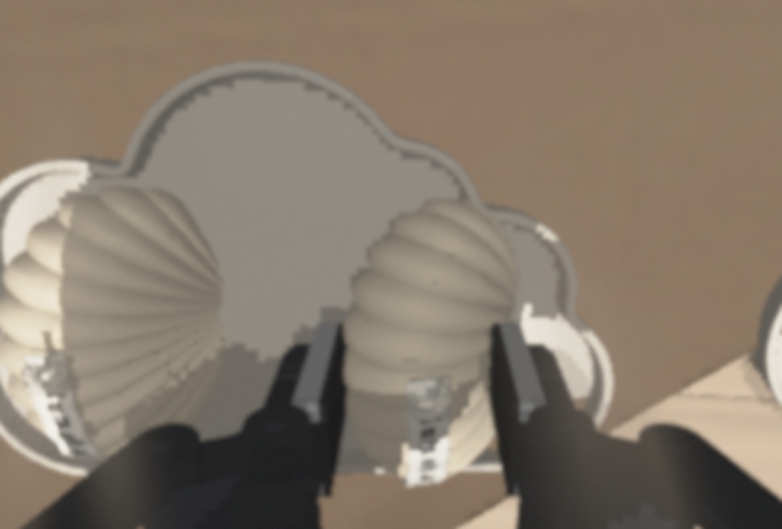

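Run:
```python
from h import *
import pickle
np.set_printoptions(precision=4,suppress=True)
c=pickle.load(open("w21.pkl","rb"))
o=np.array([.6358,.3076]);q=np.radians(5.7);ax=np.array([np.cos(q),np.sin(q)]);ay=np.array([-ax[1],ax[0]])
l=lambda P:np.round([(P-o)@ax*1000,(P-o)@ay*1000],1)
for p in [(480,130),(540,145),(590,212),(640,225),(685,300),(690,330)]: print(p,l(plane(c,[(165+p[0]/4,60+p[1]/4)],.008)[0][:2]))
w=read_camera("wrist")
B=lambda x,y:(140+x/2.3,100+y/2.3)
print("now far tip z.025/.03",l(plane(w,[B(450,203)],.025)[0][:2]),"hinge z.006",l(plane(w,[B(517,300)],.006)[0][:2]),"left z.03",l(plane(w,[B(347,330)],.035)[0][:2]))
```

```text
(480, 130) [ 38.3 -27.3]
(540, 145) [ 34.5 -41.4]
(590, 212) [ 18.7 -52.8]
(640, 225) [ 15.2 -64.8]
(685, 300) [ -3.1 -75.6]
(690, 330) [-10.5 -76.7]
now far tip z.025/.03 [ 26.9 -45.6] hinge z.006 [ -7.4 -64.6] left z.03 [ -0.2 -20.8]
```

```bash
python3 -m creep '[[0,0,-0.5,0,0.8],[-0.2,-0.3,0,0,0.8],[-0.2,-0.2,0,0,0.8],[0,0,0.2,0,0.8],[0,0,0.2,0,0.8],[0,0,0,0,0.8]]' 20;python3 go.py .629 .2685 .19 4; python3 -m creep '[[0,0,0.1,0,0.8],[0,0,0,0,0.8]]' ;python3 -m creep '[[0,0,0.1,0,0.8],[0,0,0,0,0.8]]'
```

```text
clock: 37.45
eef_pos: [0.6238, 0.2754, 0.1981]
eef_rot: [[0.997, 0.073, -0.002], [0.073, -0.997, 0.003], [-0.002, -0.003, -1.0]]
wrist_force: [-4.0, 1.0, 9.1]
gripper_width: 0.035
pos [0.6238 0.2754 0.1981] psi 4.19 delta cm now [0.47 0.73 0.81]
turn rad 0.003 delta cm after turn [0.47 0.73 0.81]
F [-3.95  0.99  9.13] w 0.035 t 37.45
clock: 37.65
eef_pos: [0.6239, 0.2755, 0.198]
eef_rot: [[0.997, 0.073, -0.002], [0.073, -0.997, 0.003], [-0.001, -0.003, -1.0]]
wrist_force: [-4.2, 2.0, 14.2]
gripper_width: 0.0352
clock: 37.85
eef_pos: [0.624, 0.2754, 0.1978]
eef_rot: [[0.997, 0.073, -0.002], [0.073, -0.997, 0.003], [-0.001, -0.004, -1.0]]
wrist_force: [-5.6, 1.2, 18.5]
gripper_width: 0.0354
```

```bash
python3 -m creep '[[0,0,-0.25,0,0.8],[0,0,0,0,0.16],[0,0,0,0,0.13],[0,0,0,0,0.1],[0,0,0,0,0.06],[0,0,0,0,0.02],[0,0,0,0,-0.02],[0,0,0,0,-0.06],[0,0,0,0,-0.1],[0,0,0,0,-0.1]]' 20;python3 go.py .629 .2685 .19 4
python3 - <<'E'
from h import *
c=read_camera("side"); crop(c,270,390,80,180,6,"pics/s19.png")
c=read_camera("wrist"); crop(c,140,480,100,330,2.3,"pics/w24.png")
E
```

```text
clock: 38.85
eef_pos: [0.624, 0.2745, 0.1976]
eef_rot: [[0.997, 0.073, -0.001], [0.073, -0.997, 0.001], [-0.001, -0.001, -1.0]]
wrist_force: [-0.1, -0.0, 0.0]
gripper_width: 0.0469
pos [0.624  0.2745 0.1976] psi 4.16 delta cm now [0.46 0.64 0.76]
turn rad 0.003 delta cm after turn [0.46 0.64 0.76]
F [-0.14 -0.05  0.02] w 0.0469 t 38.85
```

View pics/s19.png

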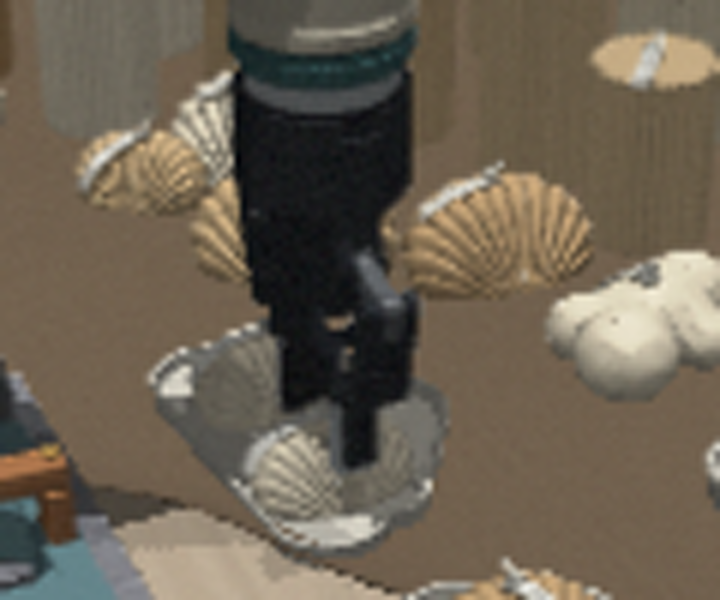

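View pics/w24.png

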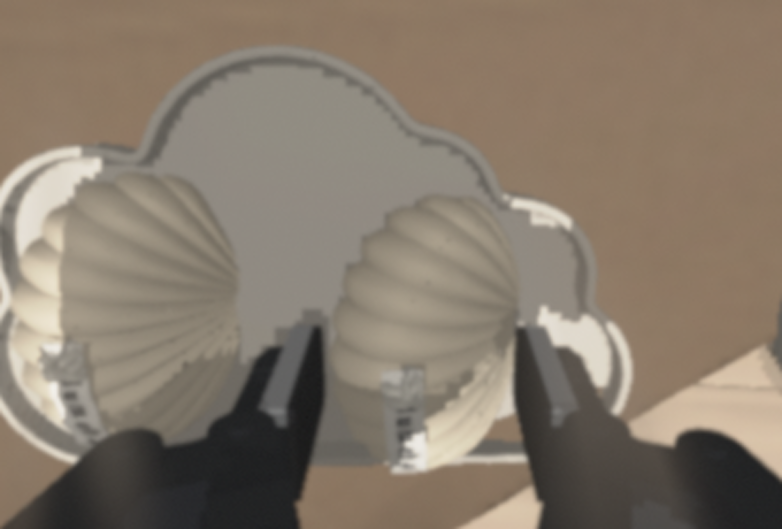

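```bash
python3 -m creep '[[0,0,0,0,-0.15],[0,0,0,0,-0.2],[0,0,-0.5,0,-0.2],[0,0,-1,0,-0.2],[0,0,-2,0,-0.2],[0,0,-3,0,-0.2],[0,0,-4,0,-0.2],[-2,0,-2,0,-0.2],[0,0,0,0,-0.2],[0,0,0,0,-0.2]]' 20;python3 go.py .4366 .2351 .33 0
python3 - <<'E'
from h import *
import pickle
c=read_camera("side"); crop(c,270,390,80,180,6,"pics/s20.png")
c=read_camera("wrist"); cv2.imwrite("pics/w25.png",c["img"]);pickle.dump(c,open("w25.pkl","wb"))
E
```

```text
clock: 39.95
eef_pos: [0.6041, 0.2733, 0.3236]
eef_rot: [[0.997, 0.073, -0.0], [0.073, -0.997, 0.002], [0.0, -0.002, -1.0]]
wrist_force: [-0.5, 0.5, -0.4]
gripper_width: 0.0514
pos [0.6041 0.2733 0.3236] psi 4.19 delta cm now [-16.98   2.58  -0.64]
turn rad 0.073 delta cm after turn [-16.75   3.82  -0.64]
F [-0.46  0.47 -0.42] w 0.0514 t 39.95
```

View pics/s20.png

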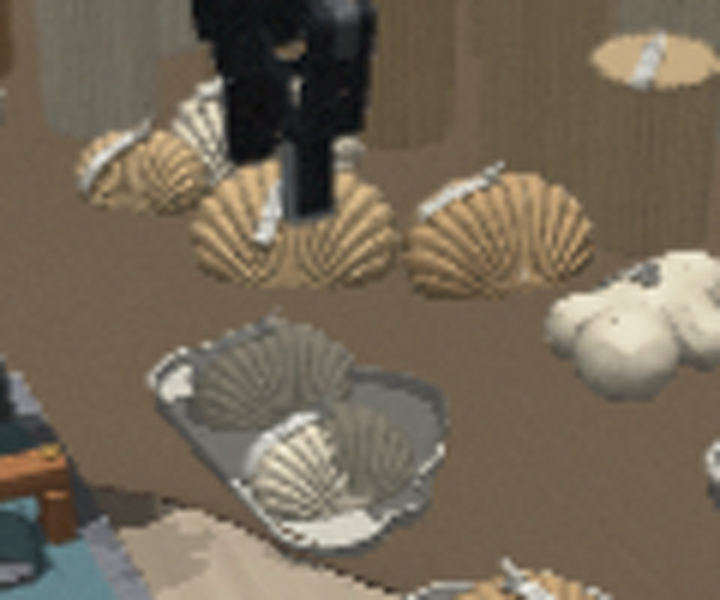

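View pics/w25.png

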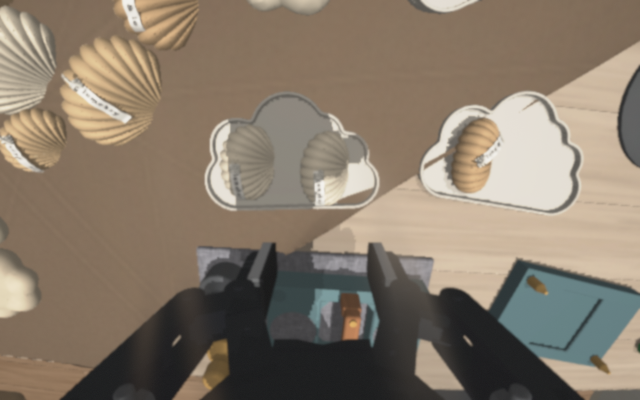

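Run:
```python
from h import *
import pickle
c=pickle.load(open("w25.pkl","rb")); crop(c,195,390,85,220,4,"pics/w25c.png")
```

```text
(no output)
```

View pics/w25c.png

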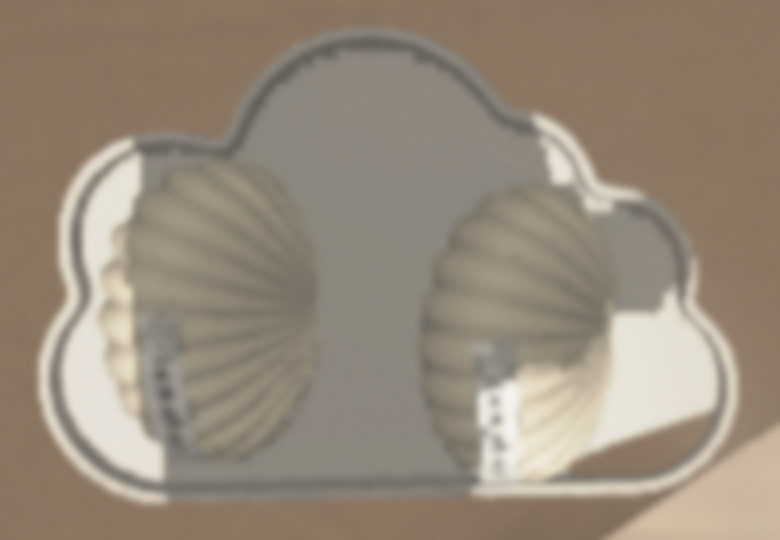

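Run:
```python
from h import *
import pickle
c=pickle.load(open("w25.pkl","rb"))
A=lambda p,z:plane(c,[(195+p[0]/4,85+p[1]/4)],z)[0][:2]
a,b=A((160,502),.012),A((620,492),.012); ay=(a-b)/np.linalg.norm(a-b); ax=np.array([ay[1],-ay[0]])
u0=a@ax;u1=A((370,27),.012)@ax;v1=A((40,375),.012)@ay;v0=A((738,385),.012)@ay
o=ax*(u0+u1)/2+ay*(v0+v1)/2
print("yaw",np.degrees(np.arctan2(ax[1],ax[0])),"ext",u1-u0,v1-v0,"o",o)
l=lambda p,z:np.round([(A(p,z)-o)@ax*1000,(A(p,z)-o)@ay*1000],1)
for n,h,lf,f,nr in [("mate",(317,290),(103,300),(205,160),(215,460)),("fresh",(612,305),(422,345),(545,185),(520,482))]:
    print(n,"hinge",l(h,.008),"left",l(lf,.034),"far",l(f,.024),"near",l(nr,.024))
```

```text
yaw 5.491502071161348 ext 0.11914626439494758 0.1825633660296144 o [0.63570826 0.30716291]
mate hinge [-3.7 17.4] left [-0.1 63.6] far [30.7 38.6] near [-43.9  44.1]
fresh hinge [ -9.4 -58.6] left [-12.9 -11.2] far [ 22.8 -41.3] near [-51.7 -33.8]
```

```bash
python3 -m creep '[[-1.5,0.25,0,0,-0.2],[-3.5,0.5,0,0,-0.2],[-4,0.6,0,0,-0.2],[-4,0.6,0,0,-0.2],[-3,0.5,0,0,-0.2],[-1,0.13,0,0,-0.2],[0,0,0,0.073,-0.2],[0,0,0,0,-0.2]]';python3 go.py .4366 .2351 .2234 0.04;python3 - <<'E'
from h import *
c=read_camera("wrist"); cv2.imwrite("pics/w26.png",c["img"])
E
```

```text
clock: 40.85
eef_pos: [0.4372, 0.2352, 0.3224]
eef_rot: [[1.0, -0.001, -0.001], [-0.001, -1.0, 0.001], [-0.001, -0.001, -1.0]]
wrist_force: [0.5, 0.6, -0.1]
gripper_width: 0.0512
pos [0.4372 0.2352 0.3224] psi -0.04 delta cm now [-0.06  0.01  9.9 ]
turn rad -0.001 delta cm after turn [-0.06  0.01  9.9 ]
F [ 0.51  0.56 -0.07] w 0.0512 t 40.85
```

View pics/w26.png

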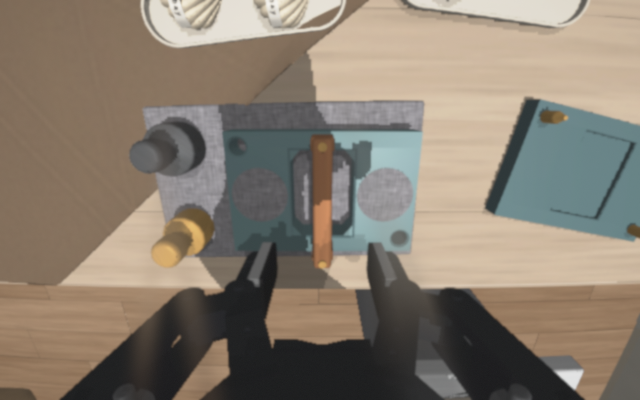

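```bash
python3 -m creep '[[-0.05,0,2,0,-0.2],[0,0,3.5,0,-0.2],[0,0,3,0,-0.2],[0,0,1.1,0,-0.2],[0,0,0.2,0,0],[0,0,0.1,0,0.3],[0,0,0,0,0.6],[0,0,0,0,1],[0,0,0,0,1],[0,0,0,0,1]]' 80;python3 go.py .4366 .2351 .2234 0.04;python3 -m creep '[[0,0,0,0,1],[0,0,0,0,1]]'
```

```text
clock: 41.9
eef_pos: [0.4364, 0.2351, 0.225]
eef_rot: [[1.0, -0.0, 0.001], [-0.0, -1.0, 0.002], [0.001, -0.002, -1.0]]
wrist_force: [1.1, -0.7, 6.9]
gripper_width: 0.0147
pos [0.4364 0.2351 0.225 ] psi -0.02 delta cm now [0.02 0.   0.16]
turn rad -0.001 delta cm after turn [0.02 0.   0.16]
F [ 1.14 -0.73  6.88] w 0.0147 t 41.9
clock: 42.1
eef_pos: [0.4364, 0.2351, 0.225]
eef_rot: [[1.0, -0.0, 0.001], [-0.0, -1.0, 0.002], [0.001, -0.002, -1.0]]
wrist_force: [0.6, -1.2, 6.2]
gripper_width: 0.0143
```

```bash
python3 -m creep '[[0,0,-0.5,0,1],[0,0,-1.5,0,1],[0,0,-3,0,1],[0,0,-3,0,1],[0,0,-0.8,0,1],[0,0,0,0.05,1],[0,0,0,0.08,1],[0,0,0,0.06,1],[0,0,0,0,1],[0,0,0,0,1]]';python3 go.py .4502 -.049 .31 -10.9
```

```text
clock: 43.1
eef_pos: [0.4355, 0.235, 0.3111]
eef_rot: [[0.982, -0.187, -0.003], [-0.187, -0.982, 0.0], [-0.003, 0.0, -1.0]]
wrist_force: [-0.3, -0.1, -4.9]
gripper_width: 0.0141
pos [0.4355 0.235  0.3111] psi -10.8 delta cm now [ 6.77 27.63  0.09]
turn rad 0.002 delta cm after turn [ 6.82 27.61  0.11]
F [-0.35 -0.11 -4.94] w 0.0141 t 43.1
```

```bash
python3 -m creep '[[0.4,1.5,0,0,1],[0.7,2.8,0,0,1],[0.9,3.6,0,0,1],[0.9,3.6,0,0,1],[0.9,3.6,0,0,1],[0.9,3.6,0,0,1],[0.9,3.6,0,0,1],[0.7,3,0,0,1],[0.4,1.6,0,0.002,1],[0,0.5,0,0,1]]';python3 -m creep '[[0,0,0,0,1],[0,0,0,0,1],[0,0,0,0,1]]'; python3 go.py .4502 -.049 .28 -10.9
```

```text
clock: 44.1
eef_pos: [0.4495, -0.05, 0.3117]
eef_rot: [[0.981, -0.196, -0.0], [-0.196, -0.981, -0.0], [-0.0, 0.001, -1.0]]
wrist_force: [-0.8, -1.1, -4.8]
gripper_width: 0.015
clock: 44.4
eef_pos: [0.4498, -0.0455, 0.3113]
eef_rot: [[0.982, -0.189, -0.002], [-0.189, -0.982, 0.002], [-0.002, -0.002, -1.0]]
wrist_force: [0.1, 0.8, -5.5]
gripper_width: 0.0144
pos [ 0.4498 -0.0455  0.3113] psi -10.88 delta cm now [0.11 0.34 3.13]
turn rad 0.0 delta cm after turn [0.1  0.34 3.13]
F [ 0.07  0.76 -5.54] w 0.0144 t 44.4
```

```bash
python3 -m creep '[[0.05,0.2,0.5,0,1],[0.05,0.15,1.5,0,1],[0,0,1.5,0,1],[0,0,0.8,0,1],[0,0,0,0,1],[0,0,0,0,1]]';python3 go.py .4502 -.049 .237 -10.9;python3 - <<'E'
from h import *
c=read_camera("wrist"); cv2.imwrite("pics/w27.png",c["img"])
c=read_camera("side"); crop(c,240,370,185,310,4.5,"pics/s21.png")
E
```

```text
clock: 45.0
eef_pos: [0.4503, -0.0503, 0.2685]
eef_rot: [[0.982, -0.191, -0.002], [-0.191, -0.982, 0.001], [-0.002, -0.001, -1.0]]
wrist_force: [-0.9, 0.1, -5.3]
gripper_width: 0.0145
pos [ 0.4503 -0.0503  0.2685] psi -11.01 delta cm now [-0.03 -0.12  3.15]
turn rad -0.002 delta cm after turn [-0.03 -0.13  3.15]
F [-0.86  0.14 -5.32] w 0.0145 t 45.0
```

View pics/w27.png

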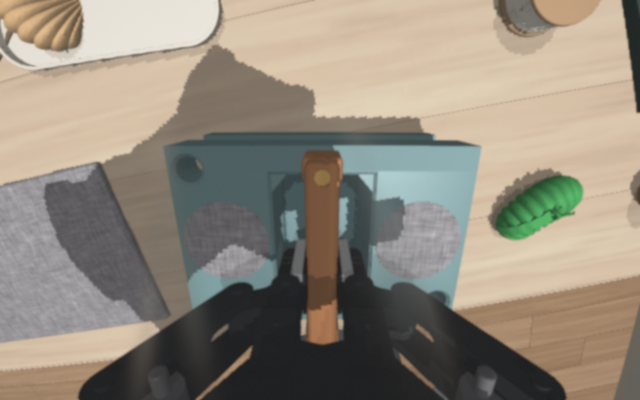

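View pics/s21.png

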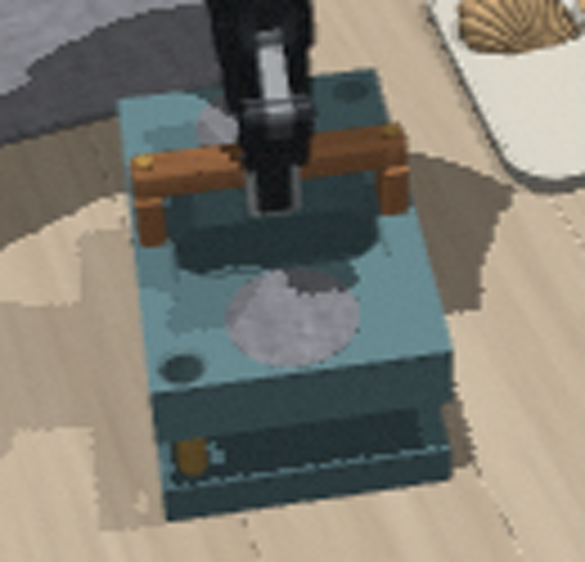

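```bash
python3 -m creep '[[-0.03,-0.12,0.2,-0.002,1],[0,0,0.4,0,1],[0,0,0.4,0,1],[0,0,0,0,1]]';python3 go.py .4502 -.049 .237 -10.9
```

```text
clock: 45.5
eef_pos: [0.4499, -0.049, 0.258]
eef_rot: [[0.982, -0.189, -0.002], [-0.189, -0.982, 0.001], [-0.003, -0.001, -1.0]]
wrist_force: [-0.1, -0.4, -4.7]
gripper_width: 0.0146
pos [ 0.4499 -0.049   0.258 ] psi -10.9 delta cm now [ 0.04 -0.01  2.1 ]
turn rad -0.0 delta cm after turn [ 0.03 -0.01  2.1 ]
F [-0.12 -0.41 -4.72] w 0.0146 t 45.5
```

```bash
python3 -m creep '[[0.03,0,0.3,0,1],[0,0,0.4,0,1],[0,0,0,0,1]]';python3 -m creep '[[0,0,0.4,0,1],[0,0,0.3,0,1],[0,0,0,0,1]]';python3 go.py .4502 -.049 .237 -10.9
```

```text
clock: 45.8
eef_pos: [0.4502, -0.0491, 0.2509]
eef_rot: [[0.982, -0.189, -0.002], [-0.189, -0.982, 0.001], [-0.003, -0.001, -1.0]]
wrist_force: [-0.1, 0.5, -5.0]
gripper_width: 0.0146
clock: 46.1
eef_pos: [0.4502, -0.0491, 0.244]
eef_rot: [[0.982, -0.189, -0.002], [-0.189, -0.982, 0.001], [-0.002, -0.001, -1.0]]
wrist_force: [0.7, -0.7, -4.7]
gripper_width: 0.0149
pos [ 0.4502 -0.0491  0.244 ] psi -10.91 delta cm now [-0.   -0.01  0.7 ]
turn rad -0.0 delta cm after turn [-0.   -0.01  0.7 ]
F [ 0.68 -0.71 -4.75] w 0.0149 t 46.1
```

No rubbing on the pins. Down to the seat.

```bash
python3 -m creep '[[0,0,0.3,0,1],[0,0,0.2,0,1],[0,0,0.1,0,1],[0,0,0.1,0,1],[0,0,0,0,1]]';python3 go.py .4502 -.049 .237 -10.9
```

```text
clock: 46.6
eef_pos: [0.4503, -0.0491, 0.2373]
eef_rot: [[0.982, -0.189, -0.002], [-0.189, -0.982, 0.001], [-0.002, -0.001, -1.0]]
wrist_force: [-0.2, -0.1, -4.3]
gripper_width: 0.0144
pos [ 0.4503 -0.0491  0.2373] psi -10.91 delta cm now [-0.01 -0.01  0.03]
turn rad -0.0 delta cm after turn [-0.01 -0.01  0.03]
F [-0.21 -0.11 -4.27] w 0.0144 t 46.6
```

```bash
python3 -m creep '[[0,0,0.1,0,1],[0,0,0.1,0,1],[0,0,0,0,1]]';python3 go.py .4502 -.049 .237 -10.9
```

```text
clock: 46.9
eef_pos: [0.4501, -0.0493, 0.2369]
eef_rot: [[0.982, -0.19, -0.0], [-0.19, -0.982, 0.002], [-0.001, -0.002, -1.0]]
wrist_force: [-3.8, 0.8, 15.6]
gripper_width: 0.0144
pos [ 0.4501 -0.0493  0.2369] psi -10.93 delta cm now [ 0.   -0.03 -0.01]
turn rad -0.001 delta cm after turn [ 0.   -0.03 -0.01]
F [-3.84  0.84 15.58] w 0.0144 t 46.9
```

Seated at the expected height (0.2369 vs 0.2370). Release and look.

```bash
python3 -m creep '[[0,0,-0.15,0,0.9],[0,0,0,0,0.5],[0,0,0,0,0.2],[0,0,0,0,0],[0,0,-2,0,0],[0,0,-4,0,-0.2],[0,0,-4,0,-0.2],[0,0,-2,0,-0.2],[0,0,0,0,-0.2]]';python3 go.py .4808 .3776 .36 75.5;python3 - <<'E'
from h import *
c=read_camera("wrist"); cv2.imwrite("pics/w28.png",c["img"])
c=read_camera("side"); crop(c,240,370,185,310,4.5,"pics/s22.png")
E
```

```text
clock: 47.8
eef_pos: [0.4514, -0.0495, 0.3593]
eef_rot: [[0.982, -0.189, 0.004], [-0.189, -0.982, 0.001], [0.004, -0.002, -1.0]]
wrist_force: [0.7, 0.9, -0.7]
gripper_width: 0.0513
pos [ 0.4514 -0.0495  0.3593] psi -10.88 delta cm now [-5.180e+00 -4.249e+01 -1.000e-02]
turn rad -1.508 delta cm after turn [42.08 -7.85 -0.07]
F [ 0.74  0.91 -0.73] w 0.0513 t 47.8
```

View pics/w28.png

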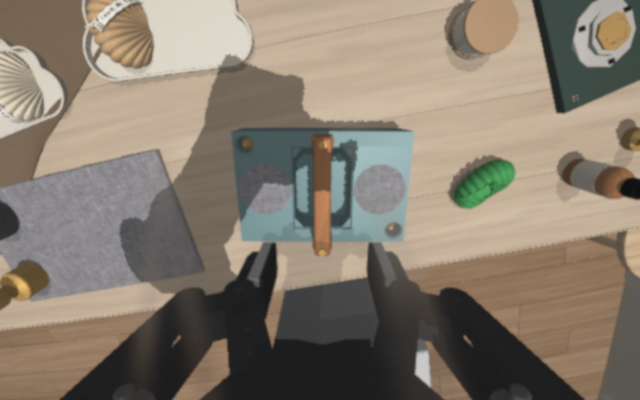

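View pics/s22.png

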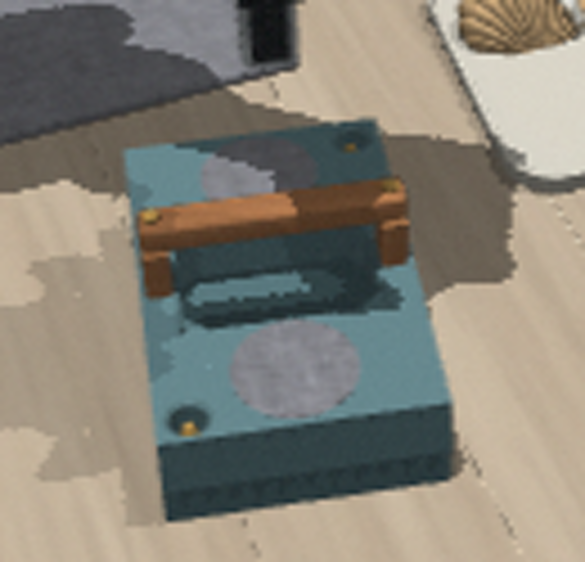

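```bash
python3 -m creep '[[0,0,0,-0.137,-1],[0,0,0,-0.137,-1],[0,0,0,-0.137,-1],[0,0,0,-0.137,-1],[0,0,0,-0.137,-1],[0,0,0,-0.137,-1],[0,0,0,-0.137,-1],[0,0,0,-0.137,-1],[0,0,0,-0.137,-1],[0,0,0,-0.137,-1]]'|head -1
python3 -m creep '[[2,-0.4,0,-0.137,-1],[4,-0.7,0,0,-1],[4.5,-0.85,0,0,-1],[4.5,-0.85,0,0,-1],[4.5,-0.85,0,0,-1],[4.5,-0.85,0,0,-1],[4.5,-0.85,0,0,-1],[4.5,-0.85,0,0,-1],[4,-0.7,0,0,-1],[2,-0.4,0,0,-1]]'; python3 -m creep '[[0,0,0,0,-1],[0,0,0,0,-1]]'|head -1;python3 go.py .4808 .3776 .2192 75.5
```

```text
clock: 48.9
clock: 49.9
eef_pos: [0.4794, 0.3505, 0.355]
eef_rot: [[0.247, 0.969, -0.005], [0.969, -0.247, 0.002], [0.001, -0.005, -1.0]]
wrist_force: [0.5, 0.5, 0.1]
gripper_width: 0.0852
clock: 50.1
pos [0.4803 0.3455 0.3555] psi 75.45 delta cm now [ 3.16 -0.7  13.62]
turn rad -0.001 delta cm after turn [ 3.12 -0.75 13.63]
F [-0.28  0.44  0.2 ] w 0.0853 t 50.1
```

```bash
python3 -m creep '[[2,-0.4,1,0,-1],[1.1,-0.3,2.5,0,-1],[0,0,4,0,-1],[0,0,3.5,0,-1],[0,0,2,0,-1],[0,0,0.5,0,-1],[0,0,0,0,-1],[0,0,0,0,-1]]';python3 go.py .4808 .3776 .2192 75.5;python3 - <<'E'
from h import *
c=read_camera("wrist"); cv2.imwrite("pics/w29.png",c["img"])
E
```

```text
clock: 50.9
eef_pos: [0.4822, 0.3781, 0.2234]
eef_rot: [[0.252, 0.968, -0.0], [0.968, -0.252, 0.002], [0.002, -0.001, -1.0]]
wrist_force: [0.7, 0.1, -0.2]
gripper_width: 0.0858
pos [0.4822 0.3781 0.2234] psi 75.39 delta cm now [-0.08 -0.12  0.42]
turn rad -0.002 delta cm after turn [-0.08 -0.12  0.42]
F [ 0.66  0.15 -0.15] w 0.0858 t 50.9
```

View pics/w29.png

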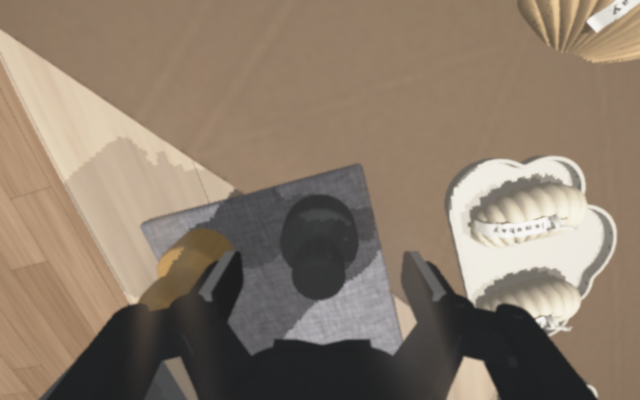

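```bash
python3 -m creep '[[-0.08,-0.1,0.3,0,-0.5],[0,0,0.1,0,0],[0,0,0,0,0.4],[0,0,0,0,1],[0,0,0,0,1],[0,0,0,0,1],[0,0,0,0,1],[0,0,0,0,1]]' 40;python3 go.py .4808 .3776 .2192 75.5; python3 -m creep '[[0,0,-0.5,0,1],[0,0,-1.5,0,1],[0,0,-4,0,1],[0,0,-4,0,1],[0,0,-2,0,1],[0,0,0,0,1],[0,0,0,0,1]]'; python3 go.py .4423 -.1098 .34 75.5
```

```text
clock: 51.75
eef_pos: [0.4804, 0.3777, 0.2188]
eef_rot: [[0.251, 0.968, -0.001], [0.968, -0.251, 0.001], [0.001, -0.001, -1.0]]
wrist_force: [-0.2, -1.1, 5.4]
gripper_width: 0.0264
pos [0.4804 0.3777 0.2188] psi 75.44 delta cm now [ 0.    0.04 -0.04]
turn rad -0.001 delta cm after turn [ 0.    0.04 -0.04]
F [-0.19 -1.08  5.4 ] w 0.0264 t 51.75
clock: 52.45
eef_pos: [0.4799, 0.3772, 0.3381]
eef_rot: [[0.251, 0.968, -0.002], [0.968, -0.251, 0.001], [0.0, -0.002, -1.0]]
wrist_force: [-0.3, -1.0, -6.0]
gripper_width: 0.0263
pos [0.4799 0.3772 0.3381] psi 75.45 delta cm now [-48.08   8.59  -0.22]
turn rad -0.001 delta cm after turn [-48.09   8.55  -0.19]
F [-0.27 -1.02 -5.95] w 0.0263 t 52.45
```

```bash
python3 -m creep '[[-1.5,0.25,0,0,1],[-3,0.55,0,0,1],[-3.8,0.7,0,0,1],[-3.8,0.7,0,0,1],[-3.8,0.7,0,0,1],[-3.8,0.7,0,0,1],[-3.8,0.7,0,0,1],[-3.8,0.7,0,0,1],[-3.8,0.7,0,0,1],[-3.8,0.7,0,0,1]]'|head -1
python3 -m creep '[[-3.8,0.6,0,0,1],[-3.8,0.6,0,0,1],[-3,0.5,0,0,1],[-1.9,0.3,0,0,1],[-0.7,0.2,0,0,1],[0,0,0,0,1],[0,0,0,0,1]]'; python3 go.py .4423 -.1098 .2608 75.5
```

```text
clock: 53.45
clock: 54.15
eef_pos: [0.4425, -0.1087, 0.3374]
eef_rot: [[0.25, 0.968, -0.003], [0.968, -0.25, 0.002], [0.001, -0.003, -1.0]]
wrist_force: [0.9, 0.0, -5.5]
gripper_width: 0.0261
pos [ 0.4425 -0.1087  0.3374] psi 75.5 delta cm now [-0.12  0.03  7.66]
turn rad 0.0 delta cm after turn [-0.11  0.    7.66]
F [ 0.95  0.04 -5.54] w 0.0261 t 54.15
```

```bash
python3 -m creep '[[-0.1,0,1.5,0,1],[0,0,2.5,0,1],[0,0,2,0,1],[0,0,0.8,0,1],[0,0,0.3,0,1],[0,0,0.2,0,1],[0,0,0.1,0,1],[0,0,0,0,1]]'; python3 go.py .4423 -.1098 .2608 75.5;python3 -m creep '[[0,0,0.1,0,1],[0,0,0.1,0,1],[0,0,0,0,1]]'
```

```text
clock: 54.95
eef_pos: [0.4427, -0.1105, 0.2644]
eef_rot: [[0.251, 0.968, -0.0], [0.968, -0.251, 0.001], [0.001, -0.0, -1.0]]
wrist_force: [0.1, -0.1, -4.6]
gripper_width: 0.0264
pos [ 0.4427 -0.1105  0.2644] psi 75.45 delta cm now [ 0.06 -0.06  0.36]
turn rad -0.001 delta cm after turn [ 0.06 -0.06  0.36]
F [ 0.1  -0.13 -4.6 ] w 0.0264 t 54.95
clock: 55.25
eef_pos: [0.4425, -0.1106, 0.2619]
eef_rot: [[0.251, 0.968, -0.001], [0.968, -0.251, 0.001], [0.001, -0.001, -1.0]]
wrist_force: [0.6, 0.2, -6.2]
gripper_width: 0.0267
```

```bash
python3 -m creep '[[0,0,0.1,0,1],[0,0,0.05,0,1],[0,0,0,0,1]]'
python3 -m creep '[[0,0,0,0,0.3],[0,0,0,0,-0.2],[0,0,0,0,-1],[0,0,0,0,-1],[0,0,0,0,-1],[0,0,-2,0,-1],[0,0,-4,0,-1],[0,0,-4,0,-1],[0,0,-2,0,-1],[0,0,0,0,-1]]'; python3 go.py .392 .3756 .37 75.5;python3 - <<'E'
from h import *
c=read_camera("side"); crop(c,200,370,120,310,3,"pics/s23.png")
E
```

```text
clock: 55.55
eef_pos: [0.4425, -0.1106, 0.2607]
eef_rot: [[0.251, 0.968, -0.001], [0.968, -0.251, 0.001], [0.001, -0.001, -1.0]]
wrist_force: [-1.5, -0.3, 2.4]
gripper_width: 0.0259
clock: 56.55
eef_pos: [0.4435, -0.111, 0.3831]
eef_rot: [[0.251, 0.968, 0.005], [0.968, -0.251, 0.0], [0.001, 0.005, -1.0]]
wrist_force: [-0.7, 0.7, -0.5]
gripper_width: 0.0857
pos [ 0.4435 -0.111   0.3831] psi 75.44 delta cm now [ 45.8  -17.22   1.28]
turn rad -0.001 delta cm after turn [ 45.82 -17.17   1.31]
F [-0.69  0.69 -0.54] w 0.0857 t 56.55
```

View pics/s23.png

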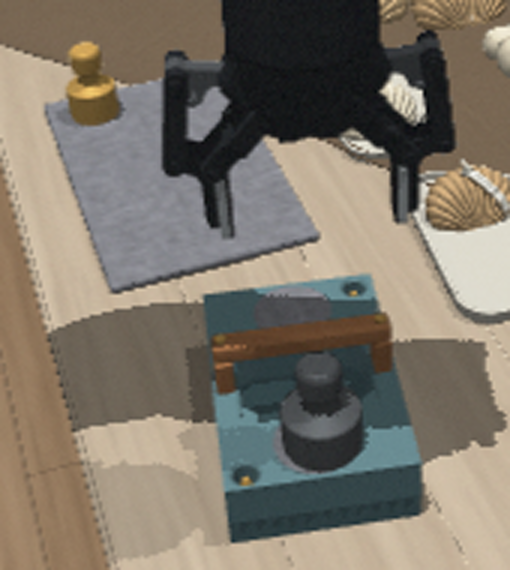

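Iron is back on its mark. Now the brass.

```bash
python3 -m creep '[[2.5,-0.9,0,0,-1],[4.5,-1.7,0,0,-1],[4.6,-1.75,0,0,-1],[4.6,-1.75,0,0,-1],[4.6,-1.75,0,0,-1],[4.6,-1.75,0,0,-1],[4.6,-1.75,0,0,-1],[4.6,-1.75,0,0,-1],[4.6,-1.75,0,0,-1],[4,-1.5,0,0,-1]]'|head -1
python3 -m creep '[[2,-0.7,1,0,-1],[0.6,-0.2,2,0,-1],[0,0,3,0,-1],[0,0,0,0,-1],[0,0,0,0,-1]]'; python3 go.py .392 .3756 .2193 75.5
```

```text
clock: 57.6
clock: 58.1
eef_pos: [0.3905, 0.3755, 0.3199]
eef_rot: [[0.252, 0.968, -0.004], [0.968, -0.252, -0.001], [-0.002, -0.003, -1.0]]
wrist_force: [1.1, -0.3, 0.4]
gripper_width: 0.0857
pos [0.3905 0.3755 0.3199] psi 75.42 delta cm now [ 0.07  0.18 10.06]
turn rad -0.001 delta cm after turn [ 0.05  0.14 10.06]
F [ 1.05 -0.26  0.4 ] w 0.0857 t 58.1
```

```bash
python3 -m creep '[[0.05,0.12,2,0,-1],[0,0,4,0,-1],[0,0,3,0,-1],[0,0,0.8,0,-1],[0,0,0.2,0,-1],[0,0,0,0,-1],[0,0,0,0,-0.5]]'; python3 go.py .392 .3756 .2193 75.5;python3 - <<'E'
from h import *
c=read_camera("wrist"); cv2.imwrite("pics/w30.png",c["img"])
E
```

```text
clock: 58.8
eef_pos: [0.3925, 0.3768, 0.2227]
eef_rot: [[0.252, 0.968, 0.001], [0.968, -0.252, 0.003], [0.003, -0.0, -1.0]]
wrist_force: [0.6, 1.1, -0.1]
gripper_width: 0.0732
pos [0.3925 0.3768 0.2227] psi 75.43 delta cm now [-0.13 -0.02  0.34]
turn rad -0.001 delta cm after turn [-0.13 -0.02  0.34]
F [ 0.61  1.05 -0.06] w 0.0732 t 58.8
```

View pics/w30.png

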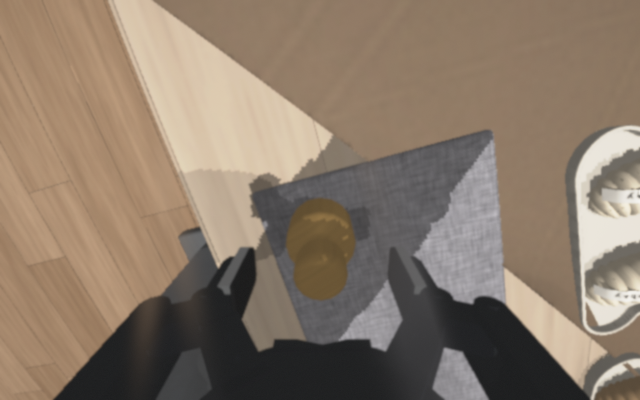

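```bash
python3 -m creep '[[-0.12,0,0.3,0,-0.2],[0,0,0,0,0.2],[0,0,0,0,0.6],[0,0,0,0,1],[0,0,0,0,1],[0,0,0,0,1],[0,0,0,0,1],[0,0,0,0,1]]' 40;python3 go.py .392 .3756 .2193 75.5; python3 -m creep '[[0,0,-0.5,0,1],[0,0,-1.5,0,1],[0,0,-4,0,1],[0,0,-3,0,1],[0,0,-1,0,1],[0,0,0,0,1],[0,0,0,0,1]]'|head -2; python3 go.py .464 .0106 .3193 75.5
```

```text
clock: 59.65
eef_pos: [0.3915, 0.3751, 0.2184]
eef_rot: [[0.251, 0.968, -0.002], [0.968, -0.251, 0.001], [0.001, -0.002, -1.0]]
wrist_force: [-1.4, -0.6, 6.1]
gripper_width: 0.0266
pos [0.3915 0.3751 0.2184] psi 75.44 delta cm now [ 0.06  0.04 -0.09]
turn rad -0.001 delta cm after turn [ 0.06  0.04 -0.09]
F [-1.39 -0.57  6.09] w 0.0266 t 59.65
clock: 60.35
eef_pos: [0.3911, 0.3746, 0.3167]
pos [0.3911 0.3746 0.3167] psi 75.45 delta cm now [-33.4   16.2   -0.26]
turn rad -0.001 delta cm after turn [-33.42  16.17  -0.26]
F [-0.34 -1.11 -4.95] w 0.0264 t 60.35
```

```bash
python3 -m creep '[[-1.5,0.7,0,0,1],[-3,1.45,0,0,1],[-3.6,1.75,0,0,1],[-3.6,1.75,0,0,1],[-3.6,1.75,0,0,1],[-3.6,1.75,0,0,1],[-3.6,1.75,0,0,1],[-3.6,1.75,0,0,1],[-3.6,1.75,0,0,1],[-2.6,1.2,0,0,1]]'|head -1
python3 -m creep '[[-1,0.5,0,0,1],[0,0,1,0,1],[0,0,0,0,1],[0,0,0,0,1]]'|head -1; python3 go.py .4637 .0102 .2603 75.5
```

```text
clock: 61.35
clock: 61.75
pos [0.4631 0.0138 0.3066] psi 75.59 delta cm now [-0.33  0.16  4.63]
turn rad 0.002 delta cm after turn [-0.33  0.15  4.63]
F [ 0.73  0.16 -3.85] w 0.0263 t 61.75
```

```bash
python3 -m creep '[[-0.3,0.1,1,0,1],[0,0,1.5,0,1],[0,0,1.0,0,1],[0,0,0.4,0,1],[0,0,0.2,0,1],[0,0,0.1,0,1],[0,0,0,0,1]]'|head -1; python3 go.py .4637 .0102 .2603 75.5; python3 -m creep '[[0,0,0.1,0,1],[0,0,0.1,0,1],[0,0,0,0,1]]'
```

```text
clock: 62.45
pos [0.4641 0.0092 0.2657] psi 75.45 delta cm now [ 0.08 -0.06  0.54]
turn rad -0.001 delta cm after turn [ 0.08 -0.06  0.54]
F [ 0.55  0.26 -3.74] w 0.0263 t 62.45
clock: 62.75
eef_pos: [0.4639, 0.0092, 0.2635]
eef_rot: [[0.251, 0.968, -0.001], [0.968, -0.251, 0.001], [0.001, -0.002, -1.0]]
wrist_force: [-0.2, -0.5, -4.3]
gripper_width: 0.0259
```

```bash
python3 -m creep '[[0.1,0,0.1,0,1],[0,0,0.1,0,1],[0,0,0.1,0,1],[0,0,0,0,1]]'
```

```text
clock: 63.15
eef_pos: [0.4642, 0.0102, 0.2605]
eef_rot: [[0.251, 0.968, -0.001], [0.968, -0.251, 0.001], [0.001, -0.002, -1.0]]
wrist_force: [-0.2, 0.2, -4.2]
gripper_width: 0.0261
```

```bash
python3 -m creep '[[0,0,0.05,0,1],[0,0,0.05,0,1],[0,0,0,0,1]]'
```

```text
clock: 63.45
eef_pos: [0.4642, 0.0102, 0.2604]
eef_rot: [[0.251, 0.968, -0.001], [0.968, -0.251, 0.001], [0.001, -0.001, -1.0]]
wrist_force: [-2.6, 0.1, 7.7]
gripper_width: 0.0263
```

Contact at the expected height; release, back off and check everything.

```bash
python3 -m creep '[[0,0,-0.05,0,0.3],[0,0,0,0,-0.2],[0,0,0,0,-1],[0,0,0,0,-1],[0,0,0,0,-1],[0,0,-2,0,-1],[0,0,-4,0,-1],[0,0,-4,0,-1],[0,0,-3,0,-1],[0,0,0,0,-1]]'|head -2
python3 -m creep '[[-3,0,0,0,-1],[-4.5,0,0,0,-1],[-4.5,-0,0,0,-1],[-4.5,0,0,0,-1],[-4.5,0,0,0,-1],[-4.5,0,0,0,-1],[-4.5,0,0,0,-1],[-4,0,0,0,-1],[0,0,0,0,-1],[0,0,0,0,-1]]'|head -2
python3 m1.py
python3 - <<'E'
from h import *
t=read_camera("top");cv2.imwrite("pics/t9.png",t["img"])
crop(t,155,395,110,270,3.3,"pics/t10.png"); s=read_camera("side");crop(s,200,400,100,310,2.8,"pics/s24.png")
w=read_camera("wrist");cv2.imwrite("pics/w31.png",w["img"])
E
```

```text
clock: 64.45
eef_pos: [0.4656, 0.01, 0.3937]
clock: 65.45
eef_pos: [0.3782, -0.3196, 0.3887]
mould top (array([ 0.4597, -0.0005]), (82.1236343383789, 118.5064926147461), 79.13905334472656)
0.045 (82.54702758789062, 119.11749267578125)
0.05 (82.1236343383789, 118.5064926147461)
0.055 (81.70018768310547, 117.89547729492188)
mat (array([0.4369, 0.2723]), (166.70269775390625, 276.1666259765625), 1.0378527641296387) 359
brass knob top px [331.7191 219.4722] 54.0
brass z.064 [[0.4658 0.0083 0.066 ]]
brass all ((330.5, 220.0), 9.708344459533691)
iron all ((383.0, 232.0), 12.649210929870605) [382.803  232.0258]
pinL [0.5097 0.0176 0.0467] 0.0019775335232152793
pinR [ 0.3902 -0.117   0.0443] 0.0013060579696527216
barfar [ 0.5009 -0.0597  0.0904] 0.0012830409383029215
barnear [ 0.4005 -0.0395  0.0907] 0.0018553992188136909
brassknob [0.4641 0.0109 0.1169] 0.0013253274246925737
ironknob [ 0.4418 -0.1114  0.1171] 0.0006454716888542092
cornerFR [ 0.4918 -0.1475  0.051 ] 0.0016129317926792644
cornerFL [0.5274 0.0308 0.0473] 0.0023301259444795178
cornerNR [ 0.3755 -0.1268  0.0517] 0.0008152714309321904
cornerNL [0.4087 0.0493 0.0501] 0.004357289752319221
```

View pics/t10.png

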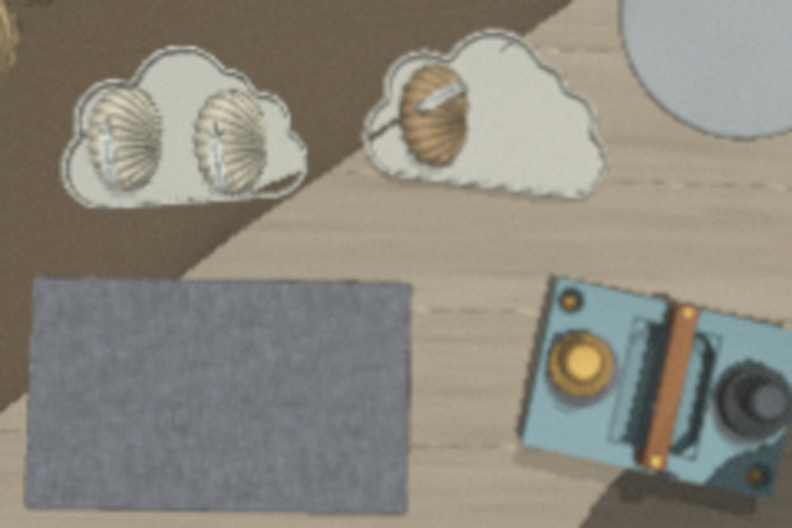

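View pics/s24.png

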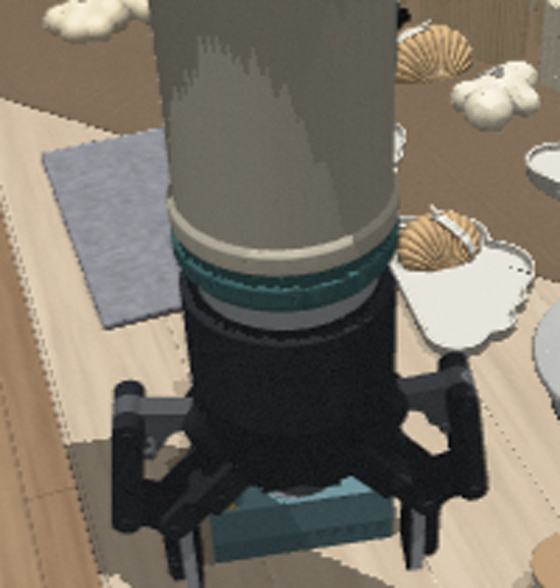

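Run:
```python
from rig import hand_in, sensors
s=sensors.get_state(); print(s["clock"],s["wrist_force"])
print(hand_in())
```

```text
65.7 [-0.52663601  1.07494165  0.12308747]
the job is handed in; nothing more can be done
None
```

I did all the steps in the order given and handed the job in at 65.7 s; no verdict came back.

- **Weights and mould:** Both weights went onto the mat, and the upper half was laid flat beside them. After the candle was out, the upper half went back over its pins. It came down without rubbing and touched at the expected height to within about 0.1 mm. Each weight then went back on its own end. In the last top picture their knobs are within about 1 px (2–3 mm) of where they started.
- **Fresh candle:** It stands in the free half of the ivory tray at about (-14.5, -36.5) mm, against a target of (-10, -40). It is turned within a few degrees of the ivory shell and looks equally upright. The ivory and brown shells look unmoved.
- **What went wrong:** The first grip on the candle was too low on its sloping face, so I opened and regripped 6 mm higher. The candle then tilted roughly 0.2 rad in the fingers as it was lifted. It settled flat when I released it on the tray floor.
- **Checks that disagreed:** While lowering the candle I suspected it was on the tray rim and moved it about 6 mm. The contact height stayed the same, so it was probably the tray floor. The tray position from the first top-view outline was about 4 mm off the wrist-camera one, and I used the wrist-camera value. The arm blocked the last side picture, so the final check rests on the top picture and the earlier wrist and side pictures.

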